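# Build a small saggar round a test piece

## Robot

A 6-joint arm with a two-finger parallel gripper is mounted at the origin on a cart in front of the work surface, level with it; the furniture and walls round the work are solid. World frame = base frame: x ahead of the robot, y to its left, z up, the work surface at z = 0. Lengths are in mm, angles in rad, forces in N, time in s.
With the tool pointing down it reaches from about 325 to 925 mm from the base axis. Payload 3.1 kg.
Tool frame: the origin (TCP) lies midway between the tips of the shut fingers; the grasp point (between the pads) lies 19 mm behind it; z points along the fingers, y is the direction in which the jaws open and shut (so a half turn about z gives the same grasp; the last joint's range is limited). The gripper opens to 85 mm and grips with 20 to 120 N. Pads are 22 mm wide; open, the fingers measure 114 mm over their backs; the gripper's body (76 mm by 85 mm) begins 54 mm behind the grasp point. The pads swing forward as they close: fully open they stand 13 mm farther back than shut.
Start: joints at [1.185, 0.217, 1.613, -0, 1.311, -0.112], TCP at [168.976, 601.736, 205.2] pointing down, gripper open.
Joint ranges: [-2.75, 2.75], [-0.78, 2.1], [0.31, 2.55], [-1.13, 4.27], [0.13, 2.63], [-2.58, 2.58]. Speed limits (rad/s): [2.79, 2.79, 3.14, 3.14, 3.14, 3.14].

## Interface

Orientations are given as a 3x3 rotation matrix whose columns are the frame's x, y, z axes.
In Python, from cell import read_state, camera, sign_off gives the robot as it stands.
- The arm moves only by the tool arm_command, never from a script. Its argument "rows" is one flat list of numbers, 7 for each row, row after row: the shift along the world's x, y, z in m, then the turn, a rotation vector about the world's x, y, z in rad, then the opening in per cent of the stroke, from 0 (shut) to 100 (fully open). In form: [x, y, z, wx, wy, wz, claw, x, y, z, wx, wy, wz, claw, ...]. A call has 1 to 20 rows; each row shifts and turns the pose as measured when the row begins; what a row does not reach is not made up. A row lasts 1/12 s, in which the tool goes at most 41.7 mm and 7.16 degrees, less where a joint would pass 70% of its speed; a pose out of reach is approached as far as the arm can. A call with a gripper value outside its range is refused whole. The fingers move at their own pace and stop on an object; "force" is the grip in N (left out, the last holds). Time passes only in rows, so rows that do not move let the fingers close. It gives the time, the measured TCP pose, the force and the opening at its end, in the units of the state.
- read_state(): the state, without advancing time (a new reading comes with each control period).
- camera(name): name is "scene" or "side" or "wrist"; returns a dict with "color" (420x560x3 uint8, red, green, blue), "z_map" (420x560 float32, mm along the optical axis (not along the pixel's ray), 0 where there is no reading), "fx", "fy", "cx", "cy" (pixels), "extrinsics" (4x4, takes a point from camera to world coordinates). Camera axes: x right, y up, looking along -z (the intrinsics and any distortion apply to the point x, -y, -z); pixel columns grow to the right and rows downward; lengths in mm; the calibration is good to about 2 mm. A picture is of the moment at which its call begins.
- sign_off(): hands the job in, once; it reports no verdict.
The state is a dict: "time_s": time; "joint_pos": joint angles; "qd": joint speeds; "joint_torque": joint torques, N m; "eef_pos": TCP position; "ee_rot": TCP orientation; "contact_force": force on the tool from outside, world axes, zero at the start; "ft_torque": the same for the moment, N m; "width": finger opening in mm.
Only numpy, scipy, OpenCV 4.12 (cv2) and the standard library are available. Lean on these libraries where they do the work, as an engineer would, in place of code of your own. Each camera call takes 0.05 s, during which the arm holds its last target.

## Task

Get the test piece ready for the kiln: build the small fireclay saggar round it on the square kiln tile. Stand the base in the middle of the tile, stand the test piece upright in the recess of the base, set the collar over it so that it sits flat on the base, and close it with the flat knobbed saggar lid fully seated in the collar, each let go before the next is fetched. Never tip the test piece over, and leave the dark teapot lid, the slip cup and the tin where they are.

Things in the scene. Friction and masses are not known exactly. Their poses are not given: they have to be found in the camera images.
- tile: Fixed square kiln tile of pale grey-buff fireclay lying flat on the table, 110 x 110 x 10 mm, flat top. Origin: centre of its underside; x and y along its sides, z up (top face at z = 10 mm).
- base: Loose saggar base of buff fireclay: a round disc 58 mm in diameter and 16 mm high, with a round locating lip standing up from its top (39 mm outer, 33 mm inner diameter, its top 22 mm above the underside). Inside the lip is a round recess 33 mm wide whose floor is 12 mm above the underside. The flat shoulder outside the lip, at 16 mm, carries the collar. Origin: centre of its underside, z up. Take it across the 58 mm disc. 70 to 120 g.
- test_piece: Loose test piece of buff clay: a slim upright cylinder 16 mm in diameter, 36 mm high, with a foot 19 mm in diameter and 4 mm high. Stands upright. Origin: centre of its underside, z up. 20 to 33 g.
- collar: Loose saggar collar of buff fireclay: a plain open tube, 58 mm outer and 46 mm inner diameter, 44 mm high, same both ways up, standing upright. It fits over the lip of the base with 3.5 mm play all round. Origin: centre of its lower end, on the axis, z up. 70 to 120 g.
- lid: Loose saggar lid of buff fireclay, lying right way up: below, a spigot 39 mm in diameter and 6 mm deep; above that a flat disc 58 mm in diameter from 6 to 13 mm; on top a straight round knob 20 mm in diameter from 13 to 33 mm. The spigot enters the collar with 3.5 mm play all round and the disc rests on the collar's end. Origin: centre of the spigot's underside, z up. Take it by the knob. 48 to 78 g.
- teapot_lid: Bystander: loose dark brown domed teapot lid with a round knob, 80 mm in diameter, 34 mm high. Origin: centre of its underside. To be left alone.
- slip_cup: Bystander: loose small grey-brown clay cup, 65 mm in diameter, 47 mm high. Origin: centre of its underside. To be left alone.
- needle_tin: Bystander: loose small open grey metal tin, 55 mm in diameter, 58 mm high. Origin: centre of its underside. To be left alone.
Mind the look-alikes: they are no part of the job. Leave any orange or purple look-alike of the collar alone. Leave any pink look-alike of the base alone.

How it is judged:
By the outcome, as a careful person would: the job done as asked, in the order asked, and still so for the second after the job is handed in, with the robot touching nothing.
It also fails if it takes over 120 s, if anything falls off the work surface, if the arm or the gripper's body presses on something with over 40 N, if the wrist force passes 120 N, or if a joint passes its speed limit or range.

## Working session

There is one attempt and no reset: what is moved stays moved. The work goes in short steps, Python scripts to look and compute and a tool call to move; the robot and the scene stay as the last step left them, time stands still between calls to the robot, and variables do not carry over. Pictures are saved under pics/ and viewed, and the job is handed in when it is done.

Besides the shell and the picture viewer there is one more tool, called after "Emit:" by a JSON object that holds its "api" and its "payload". arm_command: Moves the arm, as the interface text tells. Its arguments: {"type":"object","properties":{"rows":{"type":"array"},"force":{"type":"number"}},"required":["rows"]}

```bash
mkdir -p pics; ls; python3 - <<'E'
from cell import *
import cv2,pickle
d={}
for n in ["scene","side","wrist"]:
    c=camera(n); d[n]=c
    cv2.imwrite(f"pics/{n}0.png",c["color"][:,:,::-1])
    print(n,c["fx"],c["fy"],c["cx"],c["cy"],c["extrinsics"].round(3).tolist(),[k for k in c])
pickle.dump(d,open("c0.pkl","wb"))
print(read_state())
E
```

```text
pics
scene 520.3736545550676 520.3736545550676 277.43377572285084 204.40487884100074 [[0.725, 0.547, -0.418, -38.889], [-0.689, 0.565, -0.455, -670.495], [-0.013, 0.618, 0.786, 1142.65], [0.0, 0.0, 0.0, 1.0]] ['color', 'z_map', 'fx', 'fy', 'cx', 'cy', 'extrinsics']
side 459.35287635752815 459.35287635752815 285.46593636840504 211.10101458826153 [[0.822, 0.233, -0.519, -59.878], [-0.569, 0.337, -0.75, -913.425], [0.001, 0.912, 0.41, 518.283], [0.0, 0.0, 0.0, 1.0]] ['color', 'z_map', 'fx', 'fy', 'cx', 'cy', 'extrinsics']
wrist 289.48788318210194 289.48788318210194 276.6250667087418 209.06134912012212 [[0.27, -0.929, -0.253, 104.375], [0.963, 0.26, 0.073, 619.196], [-0.003, -0.263, 0.965, 372.367], [0.0, 0.0, 0.0, 1.0]] ['color', 'z_map', 'fx', 'fy', 'cx', 'cy', 'extrinsics']
{'time_s': 0.15, 'joint_pos': array([ 1.18482735e+00,  2.17613480e-01,  1.61461258e+00, -6.55174349e-06,
        1.31129420e+00, -1.12212720e-01]), 'qd': array([-0.0005553 , -0.00158302, -0.00352399,  0.00078869, -0.00138469,
       -0.00121129]), 'joint_torque': array([ 3.41889127e-04, -3.97445333e+01, -3.04418564e+01, -2.05093670e-04,
        5.83500034e-03, -4.50924546e-06]), 'eef_pos': array([168.69414017, 601.08300282, 204.1234933 ]), 'ee_rot': array([[-9.62762568e-01,  2.70347405e-01, -7.19793395e-04],
       [ 2.70348282e-01,  9.62760930e-01, -1.78818165e-03],
       [ 2.09558689e-04, -1.91618927e-03, -9.99998142e-01]]), 'contact_force': array([ 0.02495911,  0.32555541, -0.31085735]), 'ft_torque': array([ 0.02234866, -0.04001894,  0.06599425]), 'width': 85.14070022071756}
```

View pics/scene0.png

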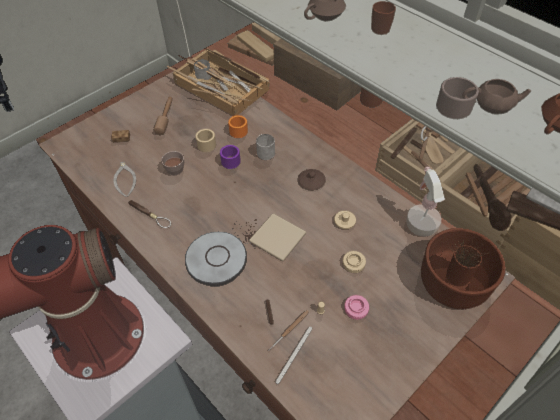

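View pics/side0.png

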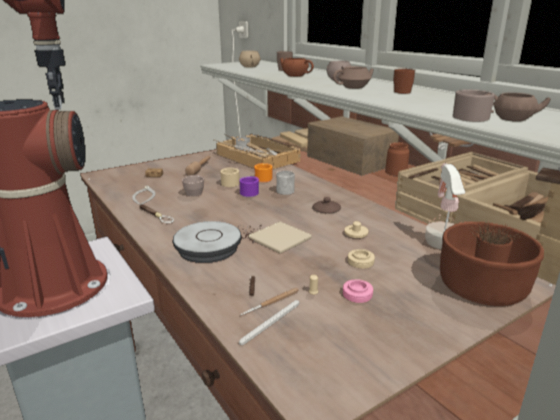

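View pics/wrist0.png

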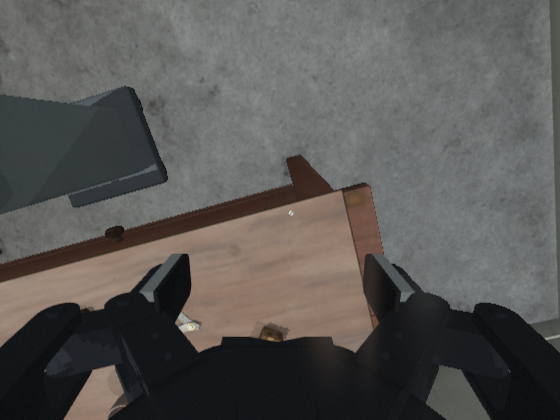

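Scene view candidates:
- **Base:** buff ring at (354,261). The pink one at (357,307) is a look-alike.
- **Lid:** buff, at (345,220). The dark teapot lid is at (312,179).
- **Collar:** buff, at (205,140). Orange (238,127) and purple (230,157) are look-alikes, and the slip cup (173,163) and tin (265,147) are other round things.
- **Test piece:** (321,308).
- **Tile:** (278,237).

Next I'll measure them and check the choices in a close crop.

```bash
cat > h.py <<'E'
import numpy as np,cv2,pickle
def pts(c):
    z=c["z_map"];v,u=np.mgrid[0:420,0:560]
    X=(u-c["cx"])/c["fx"]*z;Y=-(v-c["cy"])/c["fy"]*z
    P=np.stack([X,Y,-z,np.ones_like(z)],-1)@c["extrinsics"].T
    P=P[...,:3];P[z==0]=np.nan
    return P
def ray(c,u,v,h):
    E=c["extrinsics"];d=E[:3,:3]@np.array([(u-c["cx"])/c["fx"],-(v-c["cy"])/c["fy"],-1]);o=E[:3,3]
    return (o+d*(h-o[2])/d[2])
def circ(xy):
    A=np.c_[2*xy,np.ones(len(xy))];s=np.linalg.lstsq(A,(xy**2).sum(1),rcond=None)[0]
    return s[0],s[1],np.sqrt(s[2]+s[0]**2+s[1]**2)
E
cat > m.py <<'E'
from h import *
d=pickle.load(open("c0.pkl","rb"))
T={"scene":dict(tile=(278,237),base=(354,261),pink=(357,307),lid=(345,220),test=(321,308),collar=(205,140),orange=(238,127),purple=(230,157),cup=(173,163),tin=(265,147),teapot=(312,179),wheel=(216,258)),
"side":dict(tile=(280,236),base=(361,258),lid=(356,230),test=(314,285),collar=(230,178))}
for n in T:
    c=d[n];P=pts(c)
    for k,(u,v) in T[n].items():
        m=np.zeros((420,560),bool);m[max(0,v-30):v+30,max(0,u-45):u+45]=1
        q=ray(c,u,v,15)
        R=dict(tile=80,test=25,wheel=90).get(k,45)
        sel=m&(P[...,2]>5)&(P[...,2]<100)&(np.hypot(P[...,0]-q[0],P[...,1]-q[1])<R)
        s=P[sel]
        zt=np.percentile(s[:,2],97)
        # footprint circle from all points
        hull=cv2.convexHull(s[:,:2].astype(np.float32))
        cc,r=cv2.minEnclosingCircle(s[:,:2].astype(np.float32))
        t=s[s[:,2]>zt-4]; c2,r2=cv2.minEnclosingCircle(t[:,:2].astype(np.float32))
        print(n,k,len(s),"ztop",zt.round(1),"enc",np.round(cc,1),round(r,1),"top",np.round(c2,1),round(r2,1))
        if k=="tile": print(cv2.minAreaRect(s[s[:,2]<14][:,:2].astype(np.float32)))
im=d["scene"]["color"][:,:,::-1]
a=cv2.resize(im[200:330,250:390],None,fx=4,fy=4,interpolation=cv2.INTER_CUBIC);cv2.imwrite("pics/cropA.png",a)
a=cv2.resize(im[100:180,140:290],None,fx=5,fy=5,interpolation=cv2.INTER_CUBIC);cv2.imwrite("pics/cropB.png",a)
E
python3 m.py
```

```text
scene tile 1450 ztop 14.5 enc [485.  -95.5] 78.3 top [491.  -88.1] 73.1
((490.2464904785156, -95.10452270507812), (141.92713928222656, 142.06031799316406), 76.99662017822266)
scene base 402 ztop 23.8 enc [ 564.9 -284.7] 41.0 top [ 572.4 -286.3] 26.3
scene pink 468 ztop 22.9 enc [ 482.7 -376.1] 43.1 top [ 482.9 -372.3] 27.7
scene lid 316 ztop 34.0 enc [ 654.9 -182.8] 42.5 top [ 657.2 -179.8] 10.1
scene test 77 ztop 38.9 enc [ 416.7 -317.1] 21.8 top [ 418. -317.] 7.4
scene collar 370 ztop 46.0 enc [572.4 318.1] 41.2 top [569.9 309. ] 30.3
scene orange 357 ztop 46.1 enc [685.8 284.5] 41.2 top [678.2 284.3] 31.7
scene purple 386 ztop 46.3 enc [584.9 209.9] 42.8 top [579.8 204.4] 30.3
scene cup 415 ztop 48.6 enc [440.  302.9] 42.7 top [440.6 297.2] 33.1
scene tin 422 ztop 58.5 enc [681.8 166.3] 41.1 top [676.9 156.7] 29.2
scene teapot 453 ztop 33.6 enc [695.6 -18.9] 44.4 top [700.3 -14.4] 10.6
scene wheel 2696 ztop 41.4 enc [328.4 -41.2] 86.7 top [322.2 -43.4] 78.2
side tile 1005 ztop 11.4 enc [492.2 -92.6] 75.2 top [490.4 -92.9] 74.0
((490.3761291503906, -89.42916870117188), (114.29859924316406, 118.74832153320312), 11.253530502319336)
side base 371 ztop 22.0 enc [ 575.4 -285.6] 29.6 top [ 570.9 -286.3] 25.2
side lid 268 ztop 32.2 enc [ 658.7 -180.6] 29.9 top [ 657.2 -182.6] 9.1
side test 127 ztop 35.9 enc [ 417.6 -319. ] 8.3 top [ 418.2 -318.3] 7.4
side collar 287 ztop 43.6 enc [573.7 308.1] 32.9 top [571.2 309.7] 31.2
```

View pics/cropA.png

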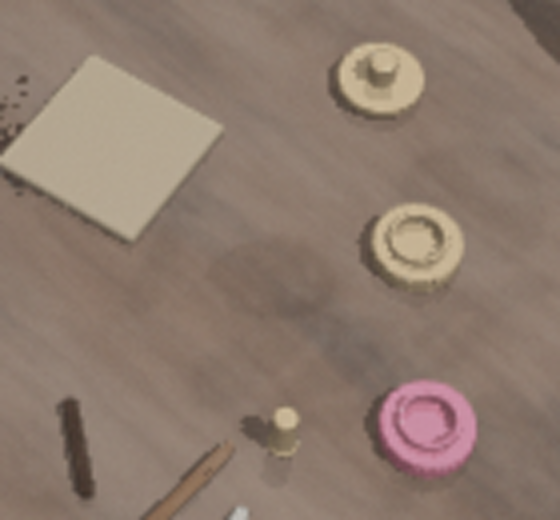

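View pics/cropB.png

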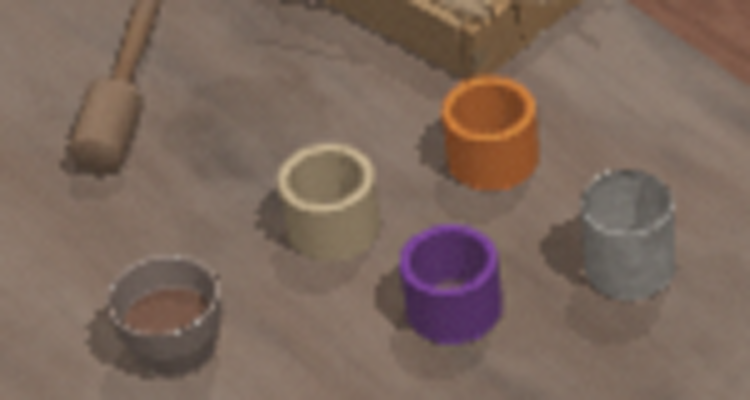

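```bash
cat > m2.py <<'E'
from h import *
d=pickle.load(open("c0.pkl","rb"))
# colour-contour based: tile by mask, refine
for n in ["scene","side"]:
    c=d[n]; hsv=cv2.cvtColor(c["color"],cv2.COLOR_RGB2HSV);P=pts(c)
    off={"scene":1.3,"side":-0.3}[n]
    # tile mask
    x0,y0=490,-92
    sel=(np.hypot(P[...,0]-x0,P[...,1]-y0)<90)
    u,v=dict(scene=(278,237),side=(280,236))[n]
    lab=cv2.cvtColor(c["color"],cv2.COLOR_RGB2LAB).astype(float)
    ref=np.median(lab[v-4:v+5,u-4:u+5].reshape(-1,3),0)
    m=((np.abs(lab-ref).max(-1)<22)&sel).astype(np.uint8)
    nl,L,st,ce=cv2.connectedComponentsWithStats(m); i=L[v,u]
    cn=cv2.findContours((L==i).astype(np.uint8),cv2.RETR_EXTERNAL,cv2.CHAIN_APPROX_NONE)[0][0][:,0]
    cn=cv2.convexHull(cn)[:,0]
    w=np.array([ray(c,a,b,10)[:2] for a,b in cn],np.float32)
    print(n,"tile",ref,st[i],cv2.minAreaRect(w))
    for k,(u,v),h,r in [("base",(354,261) if n=="scene" else (361,258),16,29),("lid",(345,220) if n=="scene" else (356,230),13,29),("collar",(205,140) if n=="scene" else (230,178),44,29)]:
        q=ray(c,u,v,15)
        near=np.hypot(P[...,0]-q[0],P[...,1]-q[1])<60
        m=((hsv[...,1]>70)&(hsv[...,2]>140)&(hsv[...,0]>12)&(hsv[...,0]<35)&near).astype(np.uint8)
        top=P[(m>0)&(P[...,2]>h-4)&(P[...,2]<h+5)]
        cc,rr=cv2.minEnclosingCircle(top[:,:2].astype(np.float32))
        print(n,k,m.sum(),len(top),np.round(cc,1),round(rr,1),top[:,2].mean().round(1))
E
python3 m2.py
```

```text
scene tile [176. 130. 141.] [ 250  214   56   46 1360] ((492.06341552734375, -90.56570434570312), (107.39613342285156, 107.62230682373047), 11.311748504638672)
scene base 52 37 [ 569.7 -286. ] 27.3 15.8
scene lid 20 14 [ 651.  -182.4] 24.0 12.9
scene collar 35 25 [568.9 307. ] 27.7 43.8
side tile [203. 128. 143.] [250 222  61  29 959] ((492.7891540527344, -90.43769836425781), (109.73741149902344, 113.99754333496094), 11.265068054199219)
side base 151 71 [ 570.4 -286.2] 24.8 16.4
side lid 88 42 [ 655.8 -182.6] 27.6 12.5
side collar 220 16 [569.9 304.5] 27.1 42.2
```

The crops show the plain buff base (ring at crop A (415,245)), the knobbed buff lid (380,80), the slim test piece (285,430) and the buff collar (crop B (328,200)). All are clearly separate from the pink, orange and purple look-alikes. I'll move towards the base.

Emit:
{"api": "arm_command", "payload": {"rows": [0.016,-0.0355,0,0,0,0,100,0.016,-0.0355,0,0,0,0,100,0.016,-0.0355,0,0,0,0,100,0.016,-0.0355,0,0,0,0,100,0.016,-0.0355,0,0,0,0,100,0.016,-0.0355,0,0,0,0,100,0.016,-0.0355,0,0,0,0,100,0.016,-0.0355,0,0,0,0,100,0.016,-0.0355,0,0,0,0,100,0.016,-0.0355,0,0,0,0,100,0.016,-0.0355,0,0,0,0,100,0.016,-0.0355,0,0,0,0,100,0.016,-0.0355,0,0,0,0,100,0.016,-0.0355,0,0,0,0,100,0.016,-0.0355,0,0,0,0,100,0.016,-0.0355,0,0,0,0,100,0.016,-0.0355,0,0,0,0,100,0.016,-0.0355,0,0,0,0,100]}}

```text
time_s: 1.65
eef_pos: [455.4, -64.0, 198.3]
ee_rot: [[-0.967, 0.256, 0.001], [0.256, 0.967, -0.002], [-0.001, -0.002, -1.0]]
contact_force: [0.1, 0.3, -0.3]
width: 85.2
```

```bash
cat > snap.py <<'E'
import sys,pickle,cv2
from cell import *
n=sys.argv[1];f=sys.argv[2]
c=camera(n);c["st"]=read_state();pickle.dump(c,open(f"{f}.pkl","wb"));cv2.imwrite(f"pics/{f}.png",c["color"][:,:,::-1])
print(c["st"]["eef_pos"].round(1),c["st"]["width"],c["st"]["contact_force"].round(2))
E
python3 snap.py wrist w1
```

```text
[458.5 -70.9 198.9] 85.37705384152665 [ 3.1  -4.57  0.32]
```

View pics/w1.png

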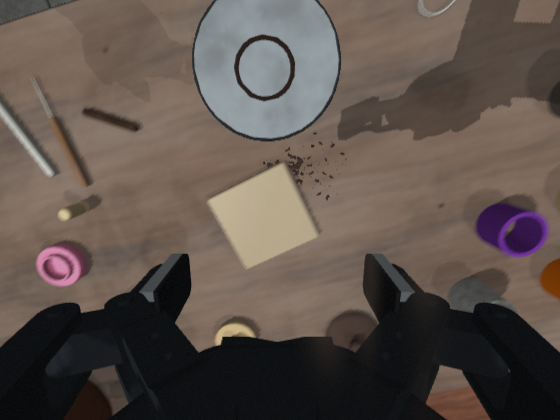

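The wrist view shows the tile at (263,216), wheel above it, pink ring at (62,264) and the test piece at (72,208).

```bash
cat > w.py <<'E'
from h import *
import sys
def rayfit(f,uv,h,tol=28,maxr=80):
    c=pickle.load(open(f+".pkl","rb"));u,v=uv
    lab=cv2.cvtColor(c["color"],cv2.COLOR_RGB2LAB).astype(float)
    ref=np.median(lab[v-2:v+3,u-2:u+3].reshape(-1,3),0)
    m=((np.abs(lab-ref)*[0.6,1.5,1.5]).max(-1)<tol).astype(np.uint8)
    m=cv2.morphologyEx(m,cv2.MORPH_OPEN,np.ones((3,3)))
    nl,L,st,ce=cv2.connectedComponentsWithStats(m);i=L[v,u]
    cn=max(cv2.findContours((L==i).astype(np.uint8),cv2.RETR_EXTERNAL,cv2.CHAIN_APPROX_NONE)[0],key=len)
    hu=cv2.convexHull(cn)[:,0]
    w=np.array([ray(c,a,b,h)[:2] for a,b in hu],np.float32)
    return w,st[i],c
if __name__=="__main__":
    w,s,c=rayfit("w1",(263,216),10,22)
    print(s,cv2.minAreaRect(w)); 
    print(pts(c)[216,263],c["extrinsics"].round(2)[:3,3])
E
python3 w.py
```

```text
[ 208  164  110  105 6705] ((493.0337829589844, -92.87516021728516), (107.60424041748047, 108.57783508300781), 11.374993324279785)
[489.70849399 -91.94540327   9.3463037 ] [390.55 -46.73 366.52]
```

Emit:
{"api": "arm_command", "payload": {"rows": [0.0155,-0.0325,-0.008,0,0,0,100,0.0155,-0.0325,-0.008,0,0,0,100,0.0155,-0.0325,-0.008,0,0,0,100,0.0155,-0.0325,-0.008,0,0,0,100,0.0155,-0.0325,-0.008,0,0,0,100,0.0155,-0.0325,-0.008,0,0,0,100,0,0,0,0,0,0,100,0,0,0,0,0,0,100]}}

```text
time_s: 2.37
eef_pos: [551.8, -274.3, 145.5]
ee_rot: [[-0.963, 0.268, 0.002], [0.268, 0.963, -0.006], [-0.004, -0.005, -1.0]]
contact_force: [0.4, 0.2, 0.2]
width: 85.5
```

```bash
python3 snap.py wrist w2
```

```text
[ 551.4 -274.2  145.4] 85.21684772268436 [-0.33 -0.33 -1.  ]
```

View pics/w2.png

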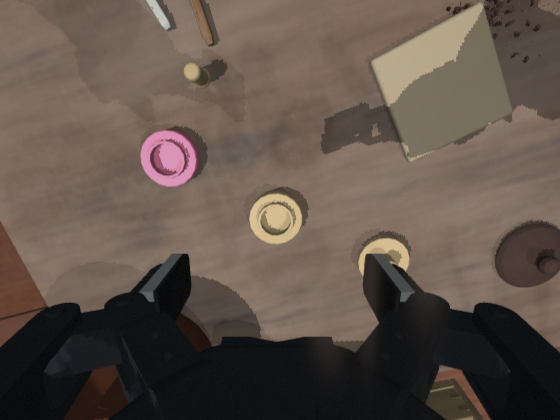

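Base at (276,218), pink at (169,158), lid at (384,258).

```bash
cat > b.py <<'E'
from h import *
import sys
def top(f,xy,h,R,tol=3,ref=None):
    c=pickle.load(open(f+".pkl","rb"));P=pts(c)
    near=np.hypot(P[...,0]-xy[0],P[...,1]-xy[1])<R+14
    s=P[near&(P[...,2]>h-tol)&(P[...,2]<h+tol)]
    if len(s)<5:
        return None
    hu=cv2.convexHull(s[:,:2].astype(np.float32))[:,0]
    cc,r=cv2.minEnclosingCircle(s[:,:2].astype(np.float32))
    return len(s),"enc",np.round(cc,1),round(r,1),"fit",np.round(circ(hu.astype(float)),1),"z",s[:,2].mean().round(1)
if __name__=="__main__":
    for k in ["w1","w2"]:
        print(k,"base",top(k,(571,-286),16,29),"\n lip",top(k,(571,-286),22,19.5,2),"\n lid",top(k,(657,-181),13,29),"\n knob",top(k,(657,-181),33,10),"\n tp",top(k,(418,-318),36,8,4))
E
python3 b.py
```

```text
w1 base None 
 lip None 
 lid (483, 'enc', array([ 657.1, -178.9]), 28.3, 'fit', array([ 656.5, -179.1,   27.2]), 'z', np.float64(12.8)) 
 knob None 
 tp (141, 'enc', array([ 419.1, -315.9]), 7.9, 'fit', array([ 419.2, -315.5,    7.4]), 'z', np.float64(35.0))
w2 base (1217, 'enc', array([ 577. , -283.8]), 28.8, 'fit', array([ 576.8, -283.7,   28.5]), 'z', np.float64(15.7)) 
 lip (275, 'enc', array([ 576.8, -283.9]), 18.9, 'fit', array([ 576.8, -283.8,   18.5]), 'z', np.float64(21.6)) 
 lid (923, 'enc', array([ 658.1, -179.5]), 28.8, 'fit', array([ 658.3, -179.5,   28.5]), 'z', np.float64(12.7)) 
 knob (21, 'enc', array([ 653.5, -174.3]), 5.7, 'fit', array([ 656. , -176.3,    6. ]), 'z', np.float64(31.4)) 
 tp (267, 'enc', array([ 419.2, -316.6]), 8.0, 'fit', array([ 419.4, -316.5,    7.7]), 'z', np.float64(35.2))
```

```bash
python3 - <<'E'
from h import *
from b import top
d=pickle.load(open("c0.pkl","rb"))
for n in ["scene","side"]:
    pickle.dump(d[n],open(n+"0.pkl","wb"))
    for o in [0]:
        print(n,"base",top(n+"0",(575,-285),16+o,29,2.5),"\n lip",top(n+"0",(575,-285),22+o,19.5,2.5),"\n lid",top(n+"0",(658,-180),13+o,29,2.5),"\ncollar",top(n+"0",(570,308),44,29,3))
E
```

```text
scene base (173, 'enc', array([ 574.8, -282. ]), 30.6, 'fit', array([ 575.7, -283.6,   28.9]), 'z', np.float64(15.9)) 
 lip (65, 'enc', array([ 573.1, -285.8]), 26.5, 'fit', array([ 574.4, -285.8,   23.5]), 'z', np.float64(21.5)) 
 lid (172, 'enc', array([ 657.8, -179.9]), 29.6, 'fit', array([ 657.9, -179.9,   28.6]), 'z', np.float64(13.2)) 
collar (80, 'enc', array([571.3, 308.1]), 31.5, 'fit', array([570.6, 309.1,  29.1]), 'z', np.float64(43.8))
side base (170, 'enc', array([ 575.8, -285.1]), 29.2, 'fit', array([ 575.8, -285.1,   28.4]), 'z', np.float64(15.8)) 
 lip (55, 'enc', array([ 576.1, -284.6]), 19.9, 'fit', array([ 575.9, -284.7,   18.4]), 'z', np.float64(21.3)) 
 lid (156, 'enc', array([ 658.9, -180.2]), 29.6, 'fit', array([ 658.7, -180.1,   28.7]), 'z', np.float64(12.6)) 
collar (50, 'enc', array([571.7, 309.1]), 30.4, 'fit', array([572. , 308.9,  28.6]), 'z', np.float64(42.6))
```

The views now agree: base centre ≈ (576,-284.5), radius 29.

Emit:
{"api": "arm_command", "payload": {"rows": [0.0125,-0.005,0,0,0,0,100,0.0125,-0.005,0,0,0,0,100,0,0,-0.03,0,0,0,100,0,0,-0.03,0,0,0,100,0,0,-0.03,0,0,0,100,0,0,0,0,0,0,100,0,0,0,0,0,0,100]}}

```text
time_s: 3.0
eef_pos: [578.1, -276.4, 59.4]
ee_rot: [[-0.965, 0.261, 0.008], [0.261, 0.965, -0.009], [-0.01, -0.007, -1.0]]
contact_force: [0.5, -0.7, 0.8]
width: 85.6
```

Emit:
{"api": "arm_command", "payload": {"rows": [-0.001,-0.004,-0.01,0.005,0.004,0,100,-0.001,-0.004,-0.01,0.004,0.004,0,100,0,0,0,0,0,0,100,0,0,0,0,0,0,100]}}

```text
time_s: 3.33
eef_pos: [578.3, -284.5, 43.9]
ee_rot: [[-0.966, 0.258, 0.005], [0.258, 0.966, -0.003], [-0.006, -0.002, -1.0]]
contact_force: [-0.5, -0.6, -0.1]
width: 85.2
```

```bash
python3 -c "
from cell import *
for i in range(4):
  s=read_state();print(s['time_s'],s['eef_pos'].round(2),s['ee_rot'][:,2].round(4))"
```

```text
3.3333 [ 578.33 -284.48   43.87] [ 0.0052 -0.003  -1.    ]
3.3333 [ 578.33 -284.48   43.87] [ 0.0052 -0.003  -1.    ]
3.3333 [ 578.33 -284.48   43.87] [ 0.0052 -0.003  -1.    ]
3.3333 [ 578.33 -284.48   43.87] [ 0.0052 -0.003  -1.    ]
```

Emit:
{"api": "arm_command", "payload": {"rows": [-0.002,0,-0.015,0.002,0.003,0,100,0,0,-0.015,0,0,0,100,0,0,-0.007,0,0,0,100,0,0,0,0,0,0,100,0,0,0,0,0,0,100]}}

```text
time_s: 3.75
eef_pos: [578.6, -287.1, 7.7]
ee_rot: [[-0.966, 0.259, 0.008], [0.259, 0.966, -0.005], [-0.009, -0.002, -1.0]]
contact_force: [-0.2, -0.3, 0.6]
width: 85.3
```

```bash
python3 snap.py wrist w3
```

```text
[ 578.4 -287.1    7.7] 85.40123752110287 [-0.25 -0.46  0.6 ]
```

View pics/w3.png

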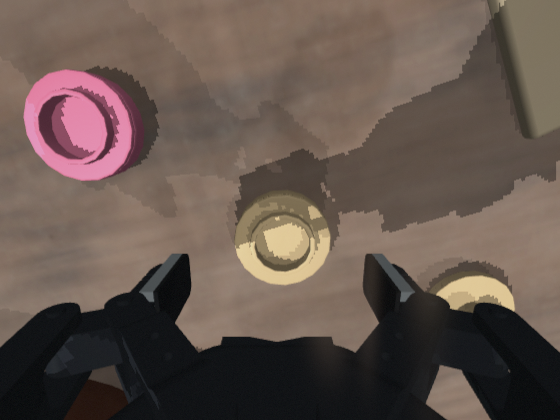

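```bash
python3 -c "
from b import top
print(top('w3',(576,-284),16,29),top('w3',(576,-284),22,20,2))"
```

```text
(3912, 'enc', array([ 576.9, -283.7]), 29.2, 'fit', array([ 576.6, -283.6,   28.7]), 'z', np.float64(15.7)) (949, 'enc', array([ 576.5, -283.7]), 19.0, 'fit', array([ 576.5, -283.5,   18.7]), 'z', np.float64(21.6))
```

Emit:
{"api": "arm_command", "payload": {"rows": [-0.002,0.003,-0.004,0.003,0.005,0,100,0,0,-0.003,0,0,0,100,0,0,0,0,0,0,100,0,0,0,0,0,0,100]}}

```text
time_s: 4.13
eef_pos: [577.3, -284.3, 1.6]
ee_rot: [[-0.966, 0.259, 0.004], [0.259, 0.966, -0.003], [-0.005, -0.001, -1.0]]
contact_force: [0.4, 0.5, 0.4]
width: 85.6
```

Emit:
{"api": "arm_command", "payload": {"rows": [0,0,-0.001,0,0,0,0,0,0,0,0,0,0,0,0,0,0,0,0,0,0,0,0,0,0,0,0,0,0,0,0,0,0,0,0,0,0,0,0,0,0,0,0,0,0,0,0,0,0,0,0,0,0,0,0,0,0,0,0,0,0,0,0], "force": 40}}

```text
time_s: 4.88
eef_pos: [578.3, -284.8, 1.8]
ee_rot: [[-0.966, 0.259, 0.006], [0.259, 0.966, -0.004], [-0.007, -0.002, -1.0]]
contact_force: [-0.8, 0.4, 1.0]
width: 0.2
```

```bash
python3 snap.py wrist w4
```

```text
[ 578.3 -284.8    1.8] 0.05813302883735131 [ 0.85 -0.4   0.28]
```

View pics/w4.png

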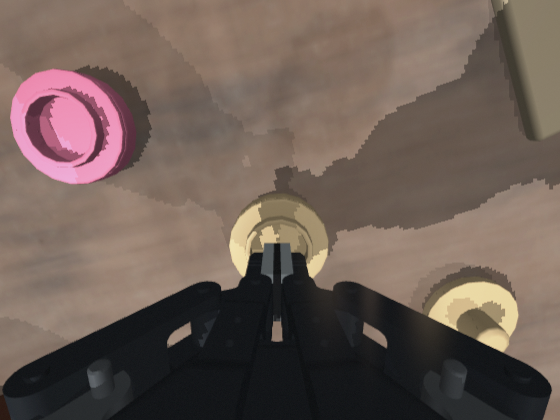

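```bash
python3 -c "
from h import *
from b import top
c=pickle.load(open('w4.pkl','rb'));P=pts(c)
for v in (242,246,250,260,275,290,320):
  print(v,[P[v,u].round(1).tolist() for u in (268,288)])
print(c['extrinsics'][:3,3], c['st']['joint_pos'].round(3), c['st']['joint_torque'].round(2))
print(top('w4',(576,-284),16,29),top('w4',(576,-284),22,20,2))"; python3 snap.py side s4;python3 snap.py scene sc4; python3 -c "
import cv2
a=cv2.imread('pics/s4.png')[180:330,260:460];cv2.imwrite('pics/s4c.png',cv2.resize(a,None,fx=4,fy=4))"
```

```text
242 [[573.5, -289.0, 11.5], [576.5, -277.7, 11.5]]
246 [[566.0, -286.1, 36.4], [568.8, -276.6, 35.7]]
250 [[566.1, -286.0, 41.0], [568.6, -276.7, 41.1]]
260 [[566.4, -285.8, 51.6], [568.4, -277.1, 52.3]]
275 [[566.7, -285.4, 64.8], [567.7, -277.5, 66.8]]
290 [[565.3, -284.6, 78.7], [567.0, -277.7, 78.8]]
320 [[578.7, -288.4, 76.6], [570.6, -279.0, 90.3]]
[ 512.5972695  -267.06837542  169.75113456] [-0.567  0.484  1.683  0.     0.967 -1.875] [ 0.000e+00 -4.485e+01 -2.482e+01  0.000e+00 -2.000e-02  0.000e+00]
(3185, 'enc', array([ 576.7, -283.6]), 28.9, 'fit', array([ 576.5, -283.5,   28.6]), 'z', np.float64(15.7)) (622, 'enc', array([ 576.1, -283.6]), 18.8, 'fit', array([ 576.2, -283.5,   18.6]), 'z', np.float64(21.5))
[ 578.3 -284.8    1.8] 0.08616774049809456 [ 0.28 -0.77  0.59]
[ 578.3 -284.8    1.8] 0.34783049268042215 [ 0.47  0.37 -0.02]
```

View pics/s4c.png

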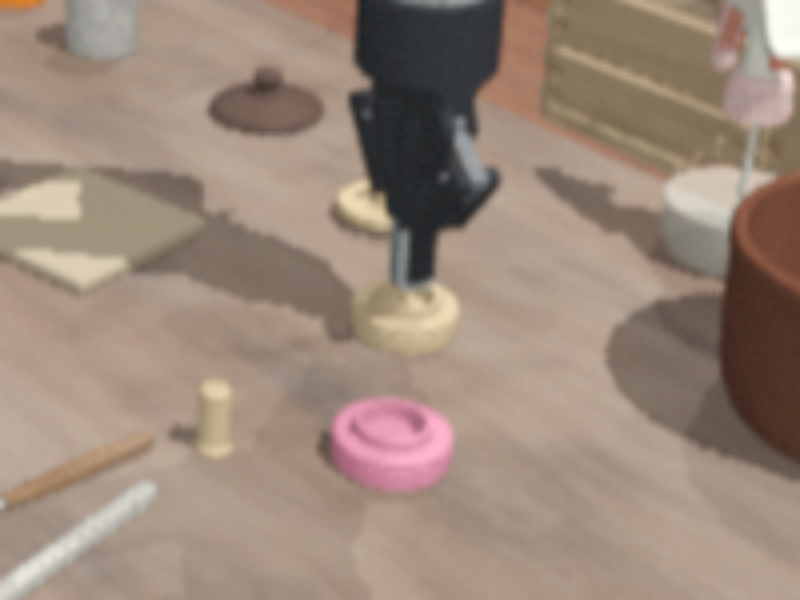

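```bash
python3 -c "
from h import *
for f,(u,v) in (('s4',(363,250)),('sc4',(0,0))):
  c=pickle.load(open(f+'.pkl','rb'));P=pts(c)
  near=(np.hypot(P[...,0]-577,P[...,1]+284)<22)&(P[...,2]>24)&(P[...,2]<60)
  s=P[near];print(f,len(s),s[np.argsort(s[:,2])][:12].round(1).tolist())
  ys,xs=np.where(near);print(xs.min(),xs.max(),ys.min(),ys.max())
  dark=c['color'].max(-1)<75
  s=P[near&dark];print(len(s),s[np.argsort(s[:,2])][:8].round(1).tolist())
c=pickle.load(open('s4.pkl','rb'));P=pts(c)
for v in range(244,262): print(v,[ (P[v,u].round(0).tolist(),int(c['color'][v,u].max())) for u in (360,363,366)])
"
```

```text
s4 142 [[585.8, -290.0, 27.3], [579.7, -293.1, 28.2], [571.8, -288.9, 28.8], [576.7, -293.1, 29.2], [574.4, -292.3, 29.5], [572.5, -291.2, 29.7], [568.5, -289.2, 30.0], [580.0, -292.6, 30.4], [583.5, -295.1, 30.4], [587.8, -293.7, 30.9], [576.8, -292.7, 31.5], [568.6, -288.9, 32.3]]
357 368 239 252
51 [[581.2, -293.6, 37.9], [569.7, -293.2, 38.8], [576.7, -298.2, 38.9], [570.8, -295.2, 39.4], [574.0, -297.9, 39.6], [570.7, -298.2, 40.8], [569.0, -293.7, 41.7], [574.3, -297.4, 41.7]]
sc4 57 [[568.1, -269.7, 24.0], [572.1, -302.7, 24.6], [568.5, -299.3, 24.7], [560.6, -276.1, 25.5], [585.7, -297.2, 26.7], [580.7, -294.6, 29.1], [571.1, -289.7, 29.4], [568.1, -285.3, 32.5], [566.7, -289.6, 34.3], [571.5, -295.1, 35.2], [569.1, -277.3, 36.2], [569.4, -290.2, 36.6]]
348 361 249 264
16 [[568.1, -281.3, 37.2], [568.2, -293.8, 42.1], [568.5, -290.2, 42.2], [575.6, -297.1, 42.4], [569.2, -279.6, 43.3], [566.0, -282.1, 45.0], [567.9, -293.4, 46.6], [570.8, -297.2, 47.7]]
244 [([566.0, -290.0, 51.0], 134), ([568.0, -296.0, 53.0], 40), ([579.0, -295.0, 49.0], 44)]
245 [([566.0, -290.0, 48.0], 13
[... 872 characters left out ...]
212), ([593.0, -284.0, 15.0], 159)]
255 [([583.0, -276.0, 12.0], 171), ([589.0, -279.0, 11.0], 225), ([594.0, -283.0, 11.0], 180)]
256 [([580.0, -278.0, 11.0], 188), ([584.0, -284.0, 12.0], 227), ([591.0, -286.0, 11.0], 204)]
257 [([564.0, -295.0, 22.0], 193), ([569.0, -299.0, 22.0], 216), ([576.0, -301.0, 21.0], 215)]
258 [([562.0, -297.0, 21.0], 189), ([568.0, -301.0, 21.0], 201), ([576.0, -301.0, 18.0], 208)]
259 [([564.0, -296.0, 17.0], 201), ([568.0, -300.0, 18.0], 203), ([576.0, -302.0, 16.0], 219)]
260 [([563.0, -296.0, 15.0], 214), ([568.0, -300.0, 16.0], 213), ([573.0, -305.0, 16.0], 233)]
261 [([561.0, -299.0, 15.0], 218), ([564.0, -305.0, 17.0], 219), ([570.0, -307.0, 16.0], 233)]
```

The fingers closed on nothing. Both the wrist and side views put the shut tips at z≈31 while the reading says 1.8, so the reported z is about 29 mm too low. XY agrees and the base hasn't moved. I'll open, allow for the offset and go down by steps while watching the force.

Emit:
{"api": "arm_command", "payload": {"rows": [0,0,0,0,0,0,100,0,0,0,0,0,0,100,0,0,0,0,0,0,100,0,0,0,0,0,0,100,0,0,0,0,0,0,100,0,0,0,0,0,0,100,-0.001,0.001,0,0.003,0.004,0,100,0,0,-0.006,0,0,0,100,0,0,-0.006,0,0,0,100,0,0,0,0,0,0,100,0,0,0,0,0,0,100]}}

```text
time_s: 5.95
eef_pos: [577.1, -283.7, -11.6]
ee_rot: [[-0.966, 0.259, 0.002], [0.259, 0.966, -0.0], [-0.002, 0.0, -1.0]]
contact_force: [0.7, -0.2, 0.6]
width: 85.3
```

Emit:
{"api": "arm_command", "payload": {"rows": [0,0,-0.005,0,0,0,100,0,0,-0.005,0,0,0,100,0,0,-0.004,0,0,0,100,0,0,0,0,0,0,100,0,0,0,0,0,0,100]}}

```text
time_s: 6.37
eef_pos: [576.5, -283.3, -28.1]
ee_rot: [[-0.966, 0.259, 0.0], [0.259, 0.966, 0.0], [-0.0, 0.001, -1.0]]
contact_force: [-0.1, 0.7, 0.9]
width: 85.7
```

```bash
python3 snap.py side s5; python3 -c "
import cv2
a=cv2.imread('pics/s5.png')[180:330,260:460];cv2.imwrite('pics/s5c.png',cv2.resize(a,None,fx=4,fy=4))"
```

```text
[ 576.2 -283.1  -28.2] 85.35917314311558 [-0.57 -0.5  -0.11]
```

View pics/s5c.png

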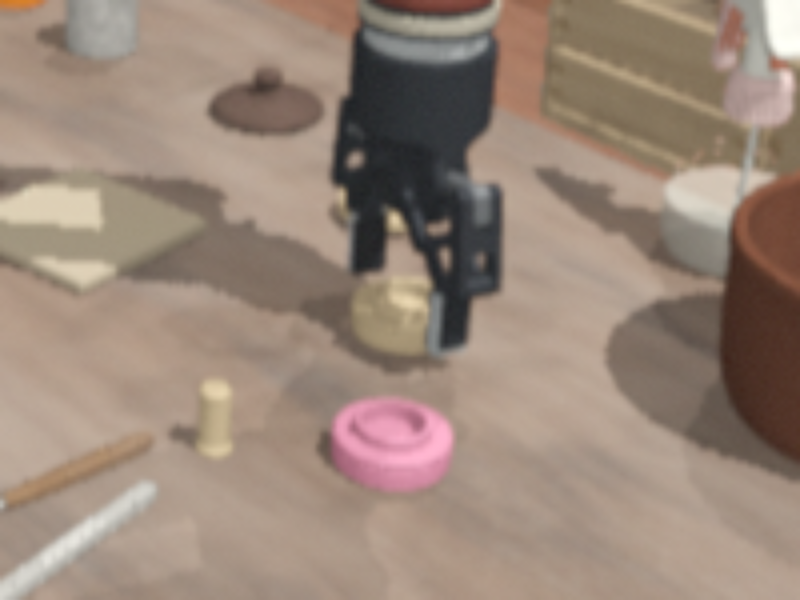

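The side view shows the fingers straddling the base, with the near tip at about full-image (372,267), above the table. I'll close.

Emit:
{"api": "arm_command", "payload": {"rows": [0,0,0,0,0,0,0,0,0,0,0,0,0,0,0,0,0,0,0,0,0,0,0,0,0,0,0,0,0,0,0,0,0,0,0,0,0,0,0,0,0,0], "force": 40}}

```text
time_s: 6.92
eef_pos: [577.3, -283.7, -26.7]
ee_rot: [[-0.966, 0.259, 0.002], [0.259, 0.966, -0.0], [-0.002, 0.0, -1.0]]
contact_force: [0.3, 0.7, -0.5]
width: 56.7
```

```bash
python3 snap.py side s6; python3 snap.py wrist w6; python3 -c "
from h import *
a=cv2.imread('pics/s6.png')[180:330,260:460];cv2.imwrite('pics/s6c.png',cv2.resize(a,None,fx=4,fy=4))
from b import top
print(top('w6',(576,-284),16,29),top('w6',(576,-284),22,20,2))"
```

```text
[ 577.2 -283.7  -26.8] 56.81389740050419 [-0.32 -0.02 -0.49]
[ 577.2 -283.6  -26.8] 56.7329745477983 [-0.31 -0.71 -0.58]
(6545, 'enc', array([ 570.8, -282.1]), 42.0, 'fit', array([ 575.5, -285.3,   32. ]), 'z', np.float64(16.2)) (1833, 'enc', array([ 571.7, -282.9]), 32.9, 'fit', array([ 574.9, -284.9,   26. ]), 'z', np.float64(22.1))
```

View pics/s6c.png

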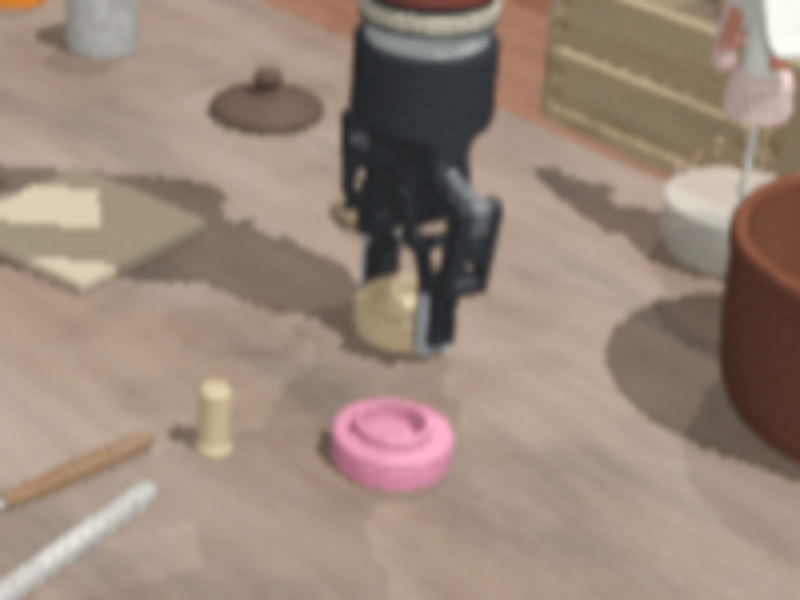

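Grasp confirmed, width 56.7. I'll lift and carry it to the tile.

Emit:
{"api": "arm_command", "payload": {"rows": [0,0,0.015,0,0,0,0,0,0,0.02,0,0,0,0,0,0,0.025,0,0,0,0,-0.007,0.016,0.01,0,0,0,0,-0.014,0.032,0,0,0,0,0,-0.014,0.032,0,0,0,0,0,-0.014,0.032,0,0,0,0,0,-0.014,0.032,0,0,0,0,0,-0.0105,0.024,0,0,0,0,0,-0.005,0.012,0,0,0,0,0,0,0,0,0,0,0,0,0,0,0,0,0,0,0]}}

```text
time_s: 8.02
eef_pos: [498.2, -100.9, 57.9]
ee_rot: [[-0.965, 0.262, 0.014], [0.262, 0.965, -0.007], [-0.016, -0.003, -1.0]]
contact_force: [0.7, -0.4, -0.7]
width: 56.5
```

```bash
python3 snap.py wrist w7;python3 snap.py side s7
```

```text
[ 498.5 -101.3   58. ] 56.335642117691215 [-0.43 -0.73 -0.78]
[ 498.8 -101.9   57.9] 56.31988363972181 [ 0.03 -0.26 -1.1 ]
```

View pics/w7.png

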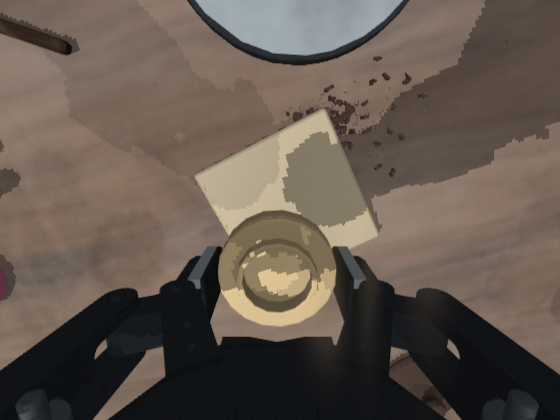

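View pics/s7.png

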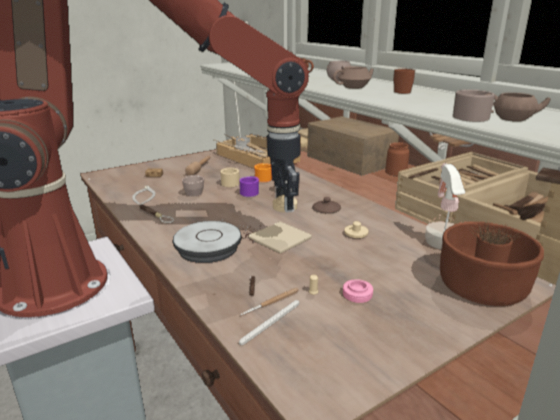

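The wrist view shows the base held level between the pads at (277,268), with tile corners at about (195,177), (325,110) and (380,232).

```bash
python3 - <<'E'
from h import *
from b import top
print(top('w7',(498,-101),100.8,29,3),top('w7',(498,-101),106.8,20,2.5))
c=pickle.load(open('w7.pkl','rb'))
q=np.array([ray(c,u,v,10)[:2] for u,v in ((195,177),(325,109),(380,232))]);print(q.round(1),(q[0]+q[2])/2,np.linalg.norm(q[1]-q[0]),np.linalg.norm(q[2]-q[1]))
P=pts(c)
m=(P[...,2]>6)&(P[...,2]<14)&(np.hypot(P[...,0]-492,P[...,1]+91)<85)
print(cv2.minAreaRect(P[m][:,:2].astype(np.float32)))
print(c['st']['eef_pos'])
E
```

```text
(6565, 'enc', array([491. , -99.1]), 41.9, 'fit', array([ 496.6, -101.6,   31.2]), 'z', np.float64(100.9)) (1976, 'enc', array([492.3, -99.4]), 32.4, 'fit', array([493.7, -99.4,  27.6]), 'z', np.float64(106.7))
[[ 451.2 -152.1]
 [ 429.5  -47.4]
 [ 530.9  -25.4]] [491.05266496 -88.74807502] 106.84983660399551 103.80294048386797
((478.2511901855469, -87.89111328125), (137.7850799560547, 109.75968170166016), 81.1804428100586)
[ 498.54793046 -101.30819183   57.99448275]
```

Emit:
{"api": "arm_command", "payload": {"rows": [-0.003,0.006,-0.015,0.004,0.007,0,0,-0.003,0.0055,-0.015,0.003,0.007,0,0,0,0,-0.015,0,0,0,0,0,0,-0.012,0,0,0,0,0,0,0,0,0,0,0,0,0,0,0,0,0,0]}}

```text
time_s: 8.62
eef_pos: [496.9, -96.3, -3.8]
ee_rot: [[-0.962, 0.272, 0.003], [0.272, 0.962, -0.001], [-0.003, -0.0, -1.0]]
contact_force: [0.9, 0.4, -0.0]
width: 56.1
```

Emit:
{"api": "arm_command", "payload": {"rows": [-0.002,0.003,-0.003,0,0,0,0,-0.002,0.003,-0.002,0,0,0,0,0,0,0,0,0,0,0,0,0,0,0,0,0,0]}}

```text
time_s: 8.95
eef_pos: [493.4, -91.3, -9.2]
ee_rot: [[-0.962, 0.274, 0.003], [0.274, 0.962, -0.001], [-0.004, -0.0, -1.0]]
contact_force: [0.0, -0.6, 0.0]
width: 56.7
```

```bash
python3 snap.py wrist w8;python3 snap.py side s8; python3 -c "
import cv2
a=cv2.imread('pics/s8.png')[170:290,200:360];cv2.imwrite('pics/s8c.png',cv2.resize(a,None,fx=5,fy=5))"
```

```text
[493.4 -91.2  -9.1] 56.534116457099366 [-0.82 -0.81 -0.74]
[493.5 -91.3  -9. ] 56.22264393774467 [ 1.21  0.16 -0.62]
```

View pics/w8.png

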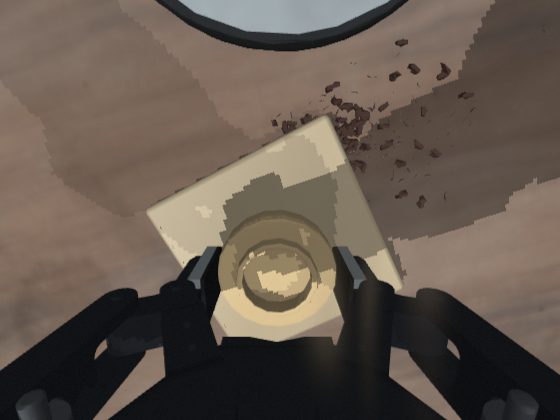

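View pics/s8c.png

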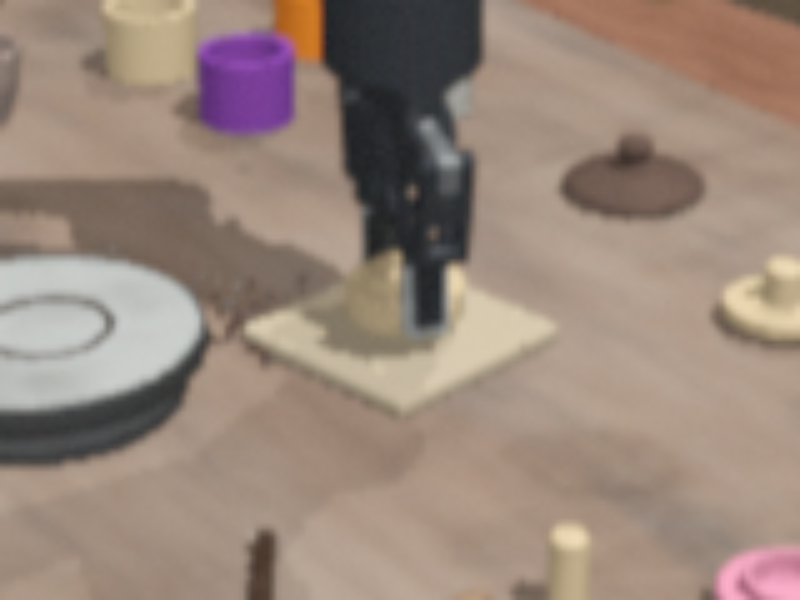

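```bash
python3 - <<'E'
from h import *
from b import top
c=pickle.load(open('w8.pkl','rb'))
q=np.array([ray(c,u,v,10)[:2] for u,v in ((147,212),(328,114),(403,287))]);print(q.round(1),(q[0]+q[2])/2,np.linalg.norm(q[1]-q[0]),np.linalg.norm(q[2]-q[1]))
P=pts(c)
# lip ring points vs colour
lab=cv2.cvtColor(c['color'],cv2.COLOR_RGB2HSV)
m=(lab[...,1]>50)&(np.abs(P[...,2]-33.5)<3.5)&(np.hypot(P[...,0]-492,P[...,1]+91)<34)
s=P[m];print(len(s),s.mean(0));cc,r=cv2.minEnclosingCircle(s[:,:2].astype(np.float32));print(cc,r)
# base top front edge pixel
for u,v in ((277,211),(277,325)): print(P[v+(2 if v<300 else -2),u])
E
```

```text
[[ 450.7 -151.6]
 [ 428.6  -46.9]
 [ 532.9  -27. ]] [491.82647513 -89.28765226] 106.9375223085387 106.24020543892915
7480 [491.0739064 -90.6394113  33.3006725]
(493.01409912109375, -90.86228942871094) 30.993061065673828
[465.85587673 -83.49105674  25.81063035]
[518.7439181  -98.53165559  34.30462689]
```

Emit:
{"api": "arm_command", "payload": {"rows": [-0.001,0.001,-0.003,0,0,0,0,0,0,-0.002,0,0,0,0,0,0,0,0,0,0,0,0,0,0,0,0,0,0]}}

```text
time_s: 9.38
eef_pos: [493.8, -90.5, -13.0]
ee_rot: [[-0.962, 0.274, 0.007], [0.274, 0.962, -0.003], [-0.007, -0.001, -1.0]]
contact_force: [-0.7, -0.5, -0.2]
width: 56.4
```

Emit:
{"api": "arm_command", "payload": {"rows": [-0.001,0,-0.002,0.003,0.005,0,0,0,0,-0.001,0,0,0,0,0,0,0,0,0,0,0,0,0,0,0,0,0,0]}}

```text
time_s: 9.72
eef_pos: [492.9, -90.5, -16.2]
ee_rot: [[-0.962, 0.274, 0.002], [0.274, 0.962, 0.001], [-0.001, 0.001, -1.0]]
contact_force: [0.3, 0.5, -0.8]
width: 56.2
```

Emit:
{"api": "arm_command", "payload": {"rows": [0,0,-0.001,0,0,0,0,0,0,0,0,0,0,0,0,0,0,0,0,0,0]}}

```text
time_s: 9.97
eef_pos: [492.9, -90.6, -17.4]
ee_rot: [[-0.962, 0.274, 0.001], [0.274, 0.962, 0.001], [-0.001, 0.001, -1.0]]
contact_force: [0.5, 0.4, -0.6]
width: 56.3
```

Emit:
{"api": "arm_command", "payload": {"rows": [0,0,-0.001,0,0,0,0,0,0,0,0,0,0,0,0,0,0,0,0,0,0]}}

```text
time_s: 10.22
eef_pos: [493.4, -90.8, -17.0]
ee_rot: [[-0.962, 0.274, 0.002], [0.274, 0.962, 0.001], [-0.001, 0.001, -1.0]]
contact_force: [-0.3, -0.6, -1.7]
width: 56.2
```

The height stopped falling at -17, as expected for seated on the tile. I'll release and lift.

Emit:
{"api": "arm_command", "payload": {"rows": [0,0,0,0,0,0,100,0,0,0,0,0,0,100,0,0,0,0,0,0,100,0,0,0,0,0,0,100,0,0,0.02,0,0,0,100,0,0,0.03,0,0,0,100,0,0,0.03,0,0,0,100,0,0,0.03,0,0,0,100,0,0,0,0,0,0,100]}}

```text
time_s: 10.97
eef_pos: [489.4, -89.5, 93.9]
ee_rot: [[-0.962, 0.274, -0.006], [0.274, 0.962, 0.003], [0.007, 0.001, -1.0]]
contact_force: [1.2, 0.0, 0.3]
width: 85.3
```

```bash
python3 snap.py wrist w9; python3 -c "
from b import top
print(top('w9',(492,-91),26,29),top('w9',(492,-91),32,20,2))
from w import *
w,s,c=rayfit('w9',(210,220),10,25);print(s,cv2.minAreaRect(w))"
```

```text
[487.8 -89.   91.5] 84.82300493585629 [0.22 0.03 0.79]
(1956, 'enc', array([493.6, -91.2]), 28.8, 'fit', array([493.6, -91.3,  28.6]), 'z', np.float64(25.7)) (450, 'enc', array([493.6, -91.2]), 18.9, 'fit', array([493.5, -91.4,  18.6]), 'z', np.float64(31.6))
[     0      0    560    352 143263] ((486.5544738769531, -84.70999145507812), (578.6947631835938, 316.656982421875), 74.14525604248047)
```

View pics/w9.png

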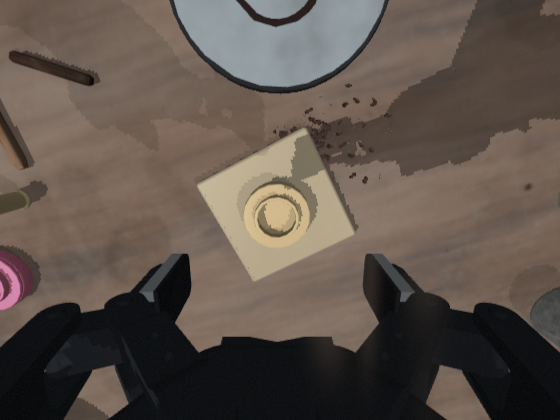

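```bash
python3 - <<'E'
from h import *
c=pickle.load(open('w9.pkl','rb'))
q=np.array([ray(c,u,v,10)[:2] for u,v in ((197,183),(307,127),(356,235),(254,281))]);print(q.round(1),q.mean(0),[np.linalg.norm(q[i]-q[i-1]) for i in range(4)])
E
```

```text
[[ 448.7 -151.2]
 [ 429.2  -46. ]
 [ 534.9  -26.2]
 [ 554.1 -130.9]] [491.7479253  -88.57500661] [np.float64(107.31874171125317), np.float64(106.90355906669987), np.float64(107.50140912931566), np.float64(106.38287029865651)]
```

```bash
python3 - <<'E'
from h import *
c=pickle.load(open('scene0.pkl','rb'))
for u,v in ((307,312),(275,346),(310,330),(268,303),(271,322)): print((u,v),ray(c,u,v,5).round(0))
P=pts(c)
for u,v in ((303,316),(300,320)): print(P[v,u].round(0))
E
```

```text
(307, 312) [ 392. -298.    5.]
(275, 346) [ 278. -307.    5.]
(310, 330) [ 364. -335.    5.]
(268, 303) [ 341. -216.    5.]
(271, 322) [ 312. -257.    5.]
[ 378. -299.    5.]
[ 365. -302.    7.]
```

Emit:
{"api": "arm_command", "payload": {"rows": [-0.01,-0.03,0,0,0,0,100,-0.012,-0.038,0,0,0,0,80,-0.012,-0.038,0,0,0,0,60,-0.012,-0.038,0,0,0,0,60,-0.012,-0.038,0,0,0,0,60,-0.006,-0.02,0,0,0,0,60,0,0,0,0,0,0,60,0,0,0,0,0,0,60]}}

```text
time_s: 11.68
eef_pos: [416.3, -294.4, 84.1]
ee_rot: [[-0.963, 0.269, -0.015], [0.268, 0.963, 0.011], [0.018, 0.006, -1.0]]
contact_force: [0.6, -0.4, 0.3]
width: 51.1
```

```bash
python3 snap.py wrist w10;python3 snap.py scene sc10; python3 snap.py side s10; python3 -c "
from b import top
for f in ('w10','sc10','s10'): print(f,top(f,(419,-317),35,8,4),top(f,(492,-91),26,29,2.5),top(f,(492,-91),32,20,2))
import cv2
a=cv2.imread('pics/sc10.png')[200:280,225:325];cv2.imwrite('pics/sc10c.png',cv2.resize(a,None,fx=7,fy=7))
"
```

```text
[ 416.3 -293.9   83.9] 50.92403377482356 [ 0.2   0.09 -0.57]
[ 416.7 -293.1   84.1] 51.49958186446142 [ 0.48  0.53 -0.46]
[ 417.2 -292.7   84.5] 51.58017182570508 [-0.14  0.13 -0.22]
w10 (300, 'enc', array([ 418.8, -316.4]), 7.9, 'fit', array([ 418.8, -316.4,    7.7]), 'z', np.float64(35.1)) (1853, 'enc', array([493.8, -92.6]), 29.6, 'fit', array([493.3, -92.1,  28.7]), 'z', np.float64(25.7)) (483, 'enc', array([493.9, -92. ]), 19.6, 'fit', array([493.6, -92.2,  18.8]), 'z', np.float64(31.3))
sc10 (31, 'enc', array([ 417.8, -317.6]), 7.9, 'fit', array([ 418. , -317.3,    7.4]), 'z', np.float64(35.6)) (156, 'enc', array([492.3, -92.8]), 29.9, 'fit', array([492.4, -91.9,  28.3]), 'z', np.float64(26.0)) (34, 'enc', array([489.9, -92.7]), 25.4, 'fit', array([488.8, -92.7,  23.4]), 'z', np.float64(31.6))
s10 (40, 'enc', array([ 418. , -319.1]), 8.0, 'fit', array([ 417.7, -318.9,    7.5]), 'z', np.float64(34.5)) (138, 'enc', array([493.7, -93.4]), 29.2, 'fit', array([493.4, -93.1,  28.5]), 'z', np.float64(25.7)) (35, 'enc', array([493.9, -95. ]), 20.3, 'fit', array([493.4, -93.8,  18.7]), 'z', np.float64(31.4))
```

View pics/w10.png

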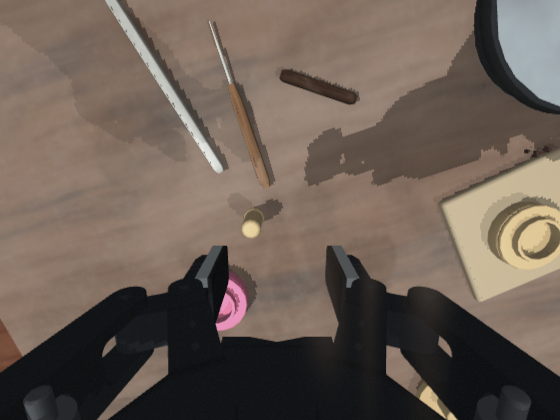

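View pics/sc10c.png

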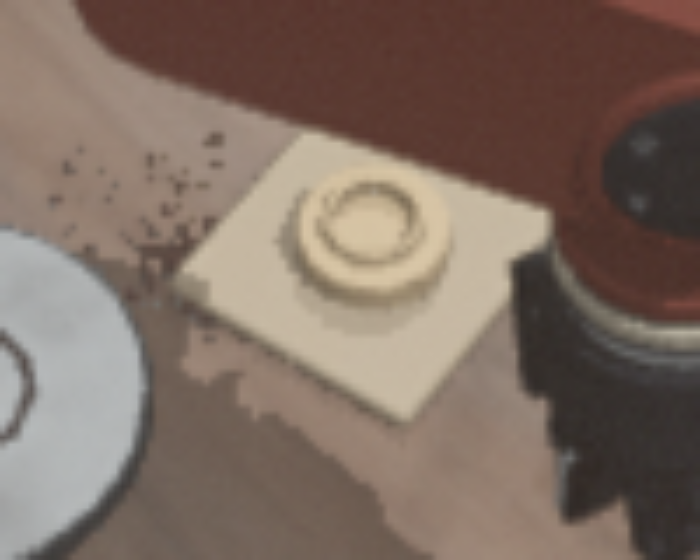

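The wrist view shows the test piece at (252,226), with the wooden tool ending at (265,185), clear of the jaw line. The scene crop shows the base near the tile centre, about 2 mm off. I'll approach the test piece.

Emit:
{"api": "arm_command", "payload": {"rows": [0.001,-0.012,0,-0.005,-0.008,0,60,0.001,-0.012,0,-0.005,-0.007,0,60,0,0,0,0,0,0,60,0,0,-0.02,0,0,0,60,0,0,-0.015,0,0,0,60,0,0,0,0,0,0,60,0,0,0,0,0,0,60]}}

```text
time_s: 12.42
eef_pos: [423.4, -316.1, 49.8]
ee_rot: [[-0.966, 0.257, 0.005], [0.257, 0.966, -0.002], [-0.006, -0.001, -1.0]]
contact_force: [0.1, -0.4, -0.1]
width: 51.6
```

```bash
python3 snap.py wrist w11; python3 -c "
from b import top
for f in ('w11',): print(f,top(f,(419,-317),35,8,4))
"
```

```text
[ 423.2 -315.9   49.8] 51.604750744795254 [0.42 0.51 0.59]
w11 (416, 'enc', array([ 418.8, -316.5]), 7.9, 'fit', array([ 418.8, -316.5,    7.7]), 'z', np.float64(35.1))
```

View pics/w11.png

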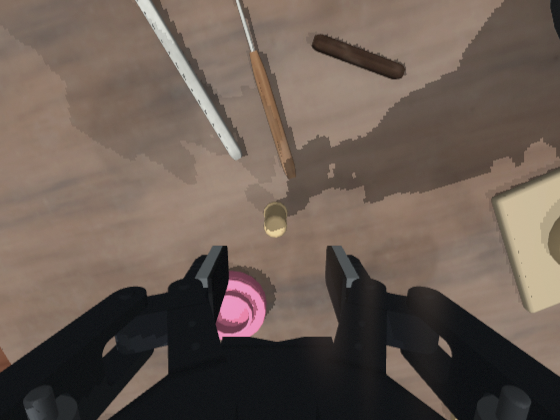

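Emit:
{"api": "arm_command", "payload": {"rows": [-0.004,-0.001,0,0.002,0.004,0,60,0,0,-0.012,0,0,0,60,0,0,-0.012,0,0,0,60,0,0,0,0,0,0,60,0,0,0,0,0,0,60]}}

```text
time_s: 12.88
eef_pos: [420.7, -318.4, 26.6]
ee_rot: [[-0.967, 0.257, 0.004], [0.257, 0.967, -0.004], [-0.005, -0.003, -1.0]]
contact_force: [0.9, -0.1, -0.5]
width: 51.3
```

Emit:
{"api": "arm_command", "payload": {"rows": [-0.002,0.001,-0.01,0.003,0.003,0,60,0,0,-0.01,0,0,0,60,0,0,-0.01,0,0,0,60,0,0,-0.006,0,0,0,60,0,0,0,0,0,0,60,0,0,0,0,0,0,60]}}

```text
time_s: 13.38
eef_pos: [417.6, -316.5, -14.4]
ee_rot: [[-0.966, 0.257, -0.001], [0.257, 0.966, 0.001], [0.001, 0.001, -1.0]]
contact_force: [-1.8, 0.1, 0.1]
width: 51.1
```

```bash
python3 snap.py wrist w12; python3 snap.py side s12; python3 -c "
from b import top
for f in ('w12',): print(f,top(f,(419,-317),35,8,4))
import cv2
a=cv2.imread('pics/s12.png')[220:320,250:380];cv2.imwrite('pics/s12c.png',cv2.resize(a,None,fx=6,fy=6))
"
```

```text
[ 417.5 -316.3  -14.4] 51.319867866733304 [ 0.09 -0.07 -1.19]
[ 417.8 -316.7  -13.9] 50.96902570334726 [-0.11  0.42 -0.28]
w12 (862, 'enc', array([ 418.7, -316.3]), 8.1, 'fit', array([ 418.6, -316.4,    7.8]), 'z', np.float64(35.0))
```

View pics/w12.png

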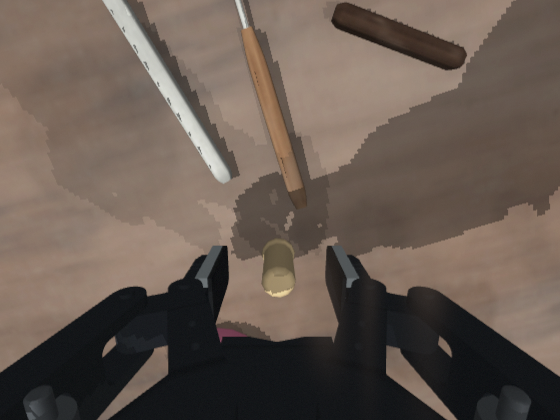

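View pics/s12c.png

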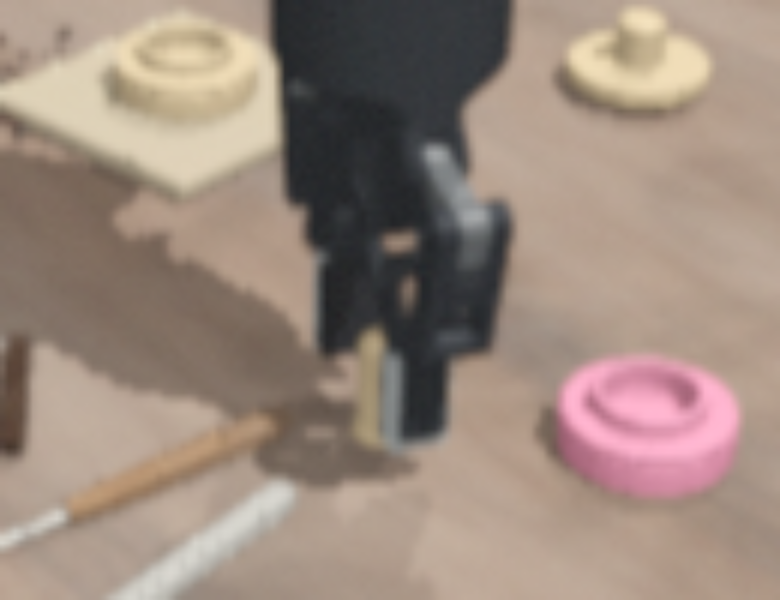

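Emit:
{"api": "arm_command", "payload": {"rows": [0,0,0,0,0,0,30,0,0,0,0,0,0,25,0,0,0,0,0,0,10,0,0,0,0,0,0,10,0,0,0,0,0,0,0,0,0,0,0,0,0,0,0,0,0,0,0,0,0], "force": 25}}

```text
time_s: 14.07
eef_pos: [419.6, -318.3, -11.5]
ee_rot: [[-0.967, 0.256, 0.003], [0.256, 0.967, -0.003], [-0.004, -0.002, -1.0]]
contact_force: [-0.3, -0.0, 0.1]
width: 14.8
```

```bash
python3 snap.py wrist w13; python3 snap.py side s13; python3 -c "
from b import top
for f in ('w13',): print(f,top(f,(419,-317),35,8,4))
import cv2
a=cv2.imread('pics/s13.png')[220:320,250:380];cv2.imwrite('pics/s13c.png',cv2.resize(a,None,fx=6,fy=6))
"
```

```text
[ 419.6 -318.3  -11.5] 14.484334484210676 [-0.51  0.25 -0.34]
[ 419.5 -318.2  -11.6] 14.680963280921247 [-0.24 -0.74 -0.37]
w13 (1321, 'enc', array([ 412.9, -316. ]), 20.4, 'fit', array([ 416. , -317.6,   17.7]), 'z', np.float64(35.7))
```

View pics/w13.png

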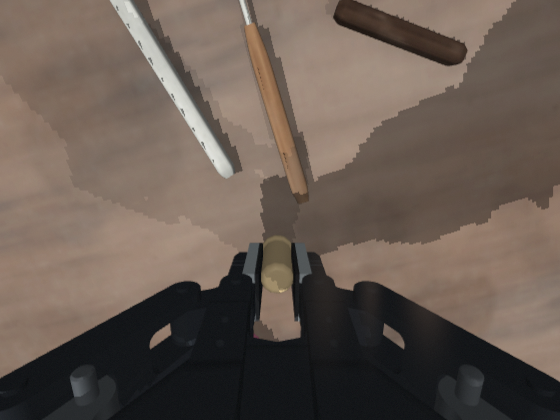

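View pics/s13c.png

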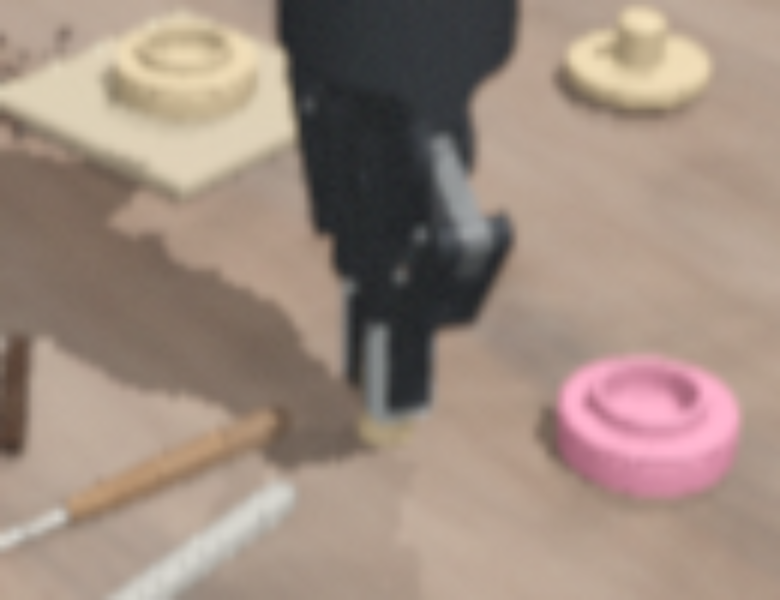

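Test piece held (width 14.6), with the foot visible below the tips. I'll lift and carry it over the base.

Emit:
{"api": "arm_command", "payload": {"rows": [0,0,0.01,0,0,0,0,0,0,0.02,0,0,0,0,0,0,0.025,0,0,0,0,0,0,0.025,0,0,0,0,0.005,0.016,0,0,0,0,0,0.01,0.03,0,0,0,0,0,0.012,0.037,0,0,0,0,0,0.012,0.037,0,0,0,0,0,0.012,0.037,0,0,0,0,0,0.01,0.03,0,0,0,0,0,0.005,0.015,0,0,0,0,0,0,0,0,0,0,0,0,0,0,0,0,0,0,0]}}

```text
time_s: 15.25
eef_pos: [489.5, -110.3, 83.3]
ee_rot: [[-0.965, 0.261, 0.015], [0.261, 0.965, -0.009], [-0.016, -0.004, -1.0]]
contact_force: [0.7, 0.6, 0.1]
width: 14.8
```

```bash
python3 snap.py wrist w14; python3 snap.py side s14; python3 -c "
from b import top
for f in ('w14',): print(f,top(f,(493,-92),26,29,2.5),top(f,(493,-92),32,20,2))
import cv2
a=cv2.imread('pics/s14.png')[170:290,200:360];cv2.imwrite('pics/s14c.png',cv2.resize(a,None,fx=5,fy=5))
"
```

```text
[ 489.6 -110.6   83.4] 14.575422446825147 [ 0.74  0.44 -0.67]
[ 489.4 -111.4   83.2] 15.08690224959075 [-0.1   0.32  0.3 ]
w14 (2011, 'enc', array([493.4, -91.3]), 28.8, 'fit', array([493.4, -91.2,  28.4]), 'z', np.float64(25.7)) (501, 'enc', array([493.8, -91.5]), 19.1, 'fit', array([493.7, -91.4,  18.7]), 'z', np.float64(31.6))
```

View pics/w14.png

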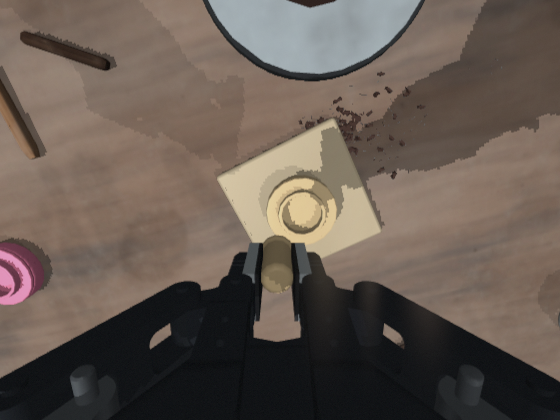

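View pics/s14c.png

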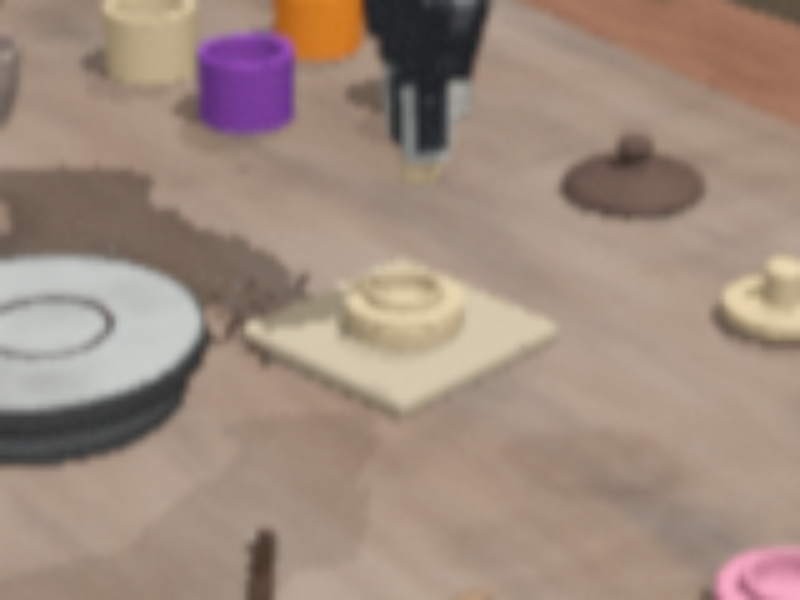

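Emit:
{"api": "arm_command", "payload": {"rows": [0.002,0.01,0,0.004,0.008,0,0,0.002,0.009,0,0.004,0.007,0,0,0,0,0,0,0,0,0,0,0,-0.015,0,0,0,0,0,0,-0.015,0,0,0,0,0,0,-0.01,0,0,0,0,0,0,0,0,0,0,0,0,0,0,0,0,0,0]}}

```text
time_s: 16.02
eef_pos: [494.3, -96.0, 42.8]
ee_rot: [[-0.963, 0.271, -0.001], [0.271, 0.963, -0.002], [0.0, -0.002, -1.0]]
contact_force: [0.1, 0.6, -0.6]
width: 14.9
```

```bash
python3 snap.py wrist w15; python3 snap.py side s15; python3 -c "
from h import *
a=cv2.imread('pics/s15.png')[190:270,240:340];cv2.imwrite('pics/s15c.png',cv2.resize(a,None,fx=7,fy=7))
c=pickle.load(open('w15.pkl','rb'));P=pts(c)
for u,v in ((277,246),(277,256),(277,270),(277,284)): print(P[v,u].round(1))
"
```

```text
[494.1 -95.9  42.8] 14.686066332787174 [-0.56  0.37 -0.44]
[494.5 -95.9  43.2] 15.008265502219437 [ 0.43  0.39 -0.14]
[486.8 -93.8  69.2]
[486.8 -93.9  81.6]
[489.4 -94.6  91. ]
[496.1 -96.5  91.3]
```

View pics/w15.png

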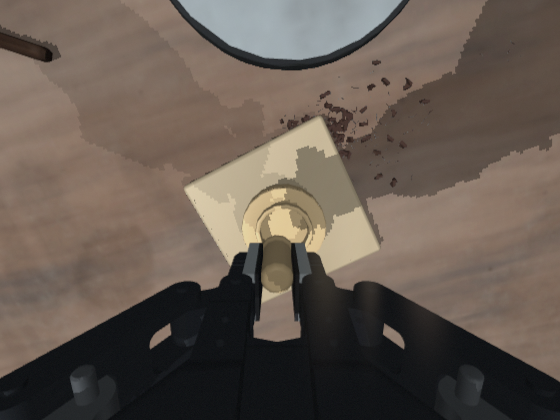

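View pics/s15c.png

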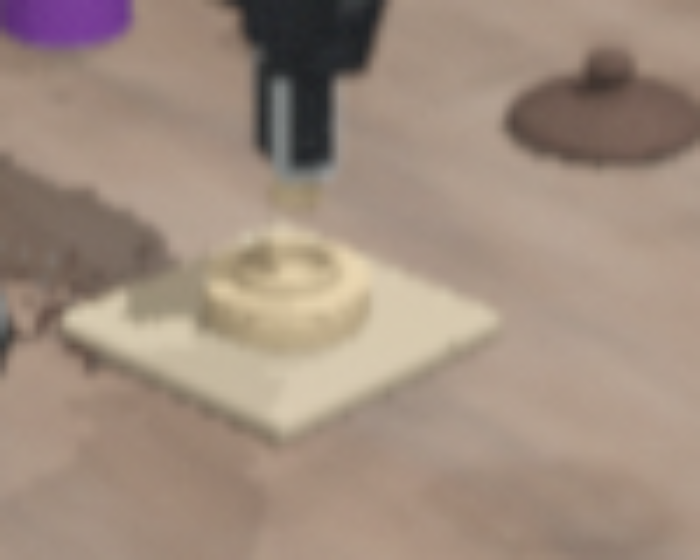

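Emit:
{"api": "arm_command", "payload": {"rows": [-0.0005,0.0025,0,0,0,0,0,-0.0005,0.002,0,0,0,0,0,0,0,-0.008,0,0,0,0,0,0,-0.006,0,0,0,0,0,0,0,0,0,0,0,0,0,0,0,0,0,0]}}

```text
time_s: 16.62
eef_pos: [495.7, -91.7, 30.7]
ee_rot: [[-0.963, 0.271, 0.005], [0.271, 0.963, -0.003], [-0.006, -0.002, -1.0]]
contact_force: [0.8, -0.5, -0.9]
width: 14.8
```

Emit:
{"api": "arm_command", "payload": {"rows": [-0.0015,0,-0.006,0.003,0.005,0,0,0,0,-0.006,0,0,0,0,0,0,-0.003,0,0,0,0,0,0,0,0,0,0,0,0,0,0,0,0,0,0]}}

```text
time_s: 17.03
eef_pos: [493.5, -91.6, 13.5]
ee_rot: [[-0.963, 0.271, -0.001], [0.271, 0.963, 0.0], [0.001, -0.0, -1.0]]
contact_force: [-0.1, -0.0, -0.1]
width: 14.7
```

```bash
python3 snap.py wrist w16; python3 snap.py side s16; python3 -c "
from h import *
a=cv2.imread('pics/s16.png')[190:270,240:340];cv2.imwrite('pics/s16c.png',cv2.resize(a,None,fx=7,fy=7))
a=cv2.imread('pics/w16.png')[150:310,170:380];cv2.imwrite('pics/w16c.png',cv2.resize(a,None,fx=3.5,fy=3.5))
"
```

```text
[493.4 -91.6  13.5] 14.699497173438013 [-0.42  0.32 -0.38]
[493.6 -91.6  13.7] 14.71641724128936 [-0.51 -0.97 -0.36]
```

View pics/w16c.png

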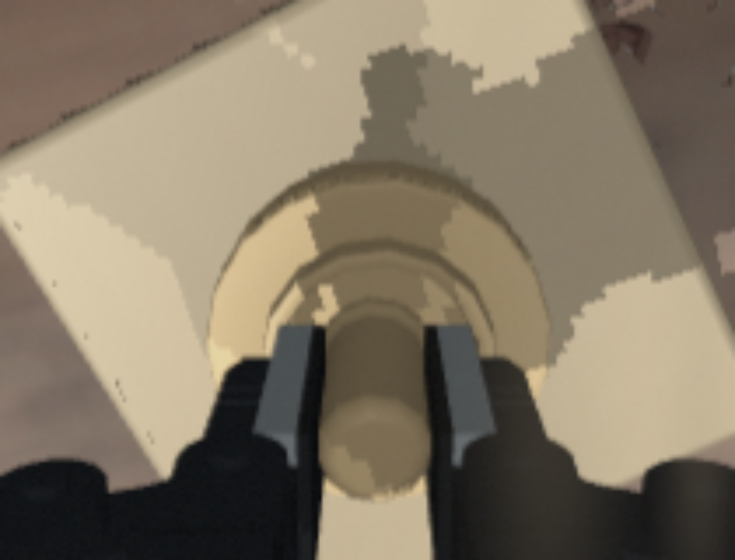

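View pics/s16c.png

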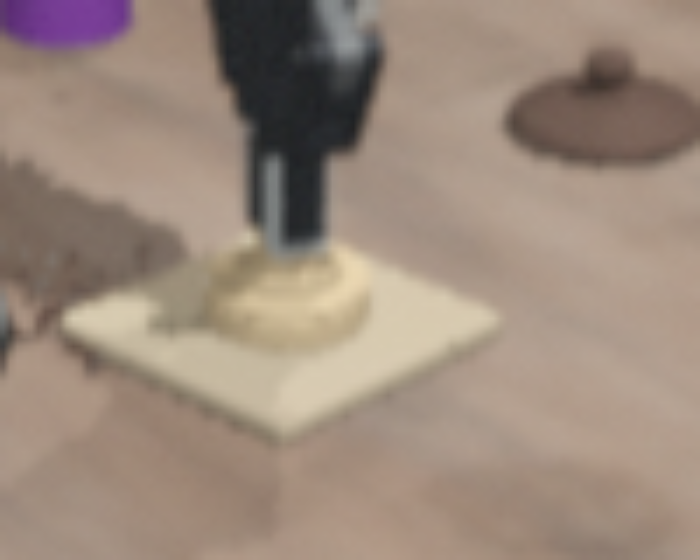

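Both views show the foot inside the recess, with the piece at crop (375,400). I'll lower it the last 3 mm.

Emit:
{"api": "arm_command", "payload": {"rows": [0,0,-0.002,0,0,0,0,0,0,0,0,0,0,0,0,0,0,0,0,0,0]}}

```text
time_s: 17.38
eef_pos: [494.2, -91.8, 12.1]
ee_rot: [[-0.963, 0.271, 0.0], [0.271, 0.963, -0.0], [-0.0, -0.0, -1.0]]
contact_force: [1.0, -0.3, 0.1]
width: 15.0
```

Emit:
{"api": "arm_command", "payload": {"rows": [0,0,-0.001,0,0,0,0,0,0,0,0,0,0,0,0,0,0,0,0,0,0]}}

```text
time_s: 17.63
eef_pos: [494.6, -91.9, 11.4]
ee_rot: [[-0.963, 0.271, 0.001], [0.271, 0.963, -0.001], [-0.001, -0.0, -1.0]]
contact_force: [0.1, 0.2, -0.1]
width: 14.9
```

Emit:
{"api": "arm_command", "payload": {"rows": [0,0,-0.001,0,0,0,0,0,0,0,0,0,0,0,0,0,0,0,0,0,0]}}

```text
time_s: 17.88
eef_pos: [494.8, -92.0, 10.5]
ee_rot: [[-0.963, 0.271, 0.001], [0.271, 0.963, -0.001], [-0.002, -0.0, -1.0]]
contact_force: [0.2, 1.0, -0.2]
width: 15.1
```

Emit:
{"api": "arm_command", "payload": {"rows": [0,0,-0.0015,0,0,0,0,0,0,0,0,0,0,0,0,0,0,0,0,0,0]}}

```text
time_s: 18.13
eef_pos: [495.4, -92.2, 9.4]
ee_rot: [[-0.963, 0.271, 0.002], [0.271, 0.963, -0.001], [-0.003, -0.0, -1.0]]
contact_force: [-0.1, -0.4, -0.9]
width: 14.8
```

```bash
python3 snap.py wrist w17; python3 -c "
from h import *
c=pickle.load(open('w17.pkl','rb'));P=pts(c)
for u,v in ((277,266),(277,270),(277,276),(277,284)): print(P[v,u].round(1))"
```

```text
[495.3 -92.2   9.3] 14.87737436714056 [-0.48  0.63 -0.35]
[488.9 -90.4  56.5]
[490.5 -90.8  57. ]
[493.  -91.5  57.9]
[497.5 -92.8  56.9]
```

Emit:
{"api": "arm_command", "payload": {"rows": [-0.001,0,-0.001,0,0,0,0,0,0,0,0,0,0,0,0,0,0,0,0,0,0]}}

```text
time_s: 18.43
eef_pos: [495.9, -92.3, 9.6]
ee_rot: [[-0.963, 0.271, 0.005], [0.271, 0.963, -0.001], [-0.005, 0.0, -1.0]]
contact_force: [0.2, 0.7, -0.9]
width: 14.9
```

The descent stopped, so it's standing on the recess floor. I'll release and lift straight up.

Emit:
{"api": "arm_command", "payload": {"rows": [0,0,0,0,0,0,25,0,0,0,0,0,0,40,0,0,0,0,0,0,60,0,0,0,0,0,0,60,0,0,0.01,0,0,0,60,0,0,0.02,0,0,0,60,0,0,0.03,0,0,0,60,0,0,0.03,0,0,0,60,0,0,0,0,0,0,60]}}

```text
time_s: 19.18
eef_pos: [490.9, -90.9, 101.2]
ee_rot: [[-0.963, 0.271, -0.005], [0.271, 0.963, 0.002], [0.005, 0.0, -1.0]]
contact_force: [1.2, -0.5, 0.2]
width: 51.0
```

```bash
python3 snap.py wrist w18; python3 snap.py side s18; python3 -c "
from h import *
from b import top
print(top('w18',(494,-92),57,8,4),top('w18',(493,-92),26,29,2.5))
a=cv2.imread('pics/s18.png')[190:270,240:340];cv2.imwrite('pics/s18c.png',cv2.resize(a,None,fx=7,fy=7))
"
```

```text
[489.6 -90.5  99. ] 51.11658036168835 [0.28 0.45 0.16]
[487.8 -90.   96.8] 50.999187701681315 [ 0.22  0.06 -0.59]
(312, 'enc', array([495.9, -92.4]), 8.0, 'fit', array([495.8, -92.5,   7.8]), 'z', np.float64(57.1)) (1847, 'enc', array([493.7, -91.2]), 28.9, 'fit', array([493.6, -91.3,  28.6]), 'z', np.float64(25.7))
```

View pics/w18.png

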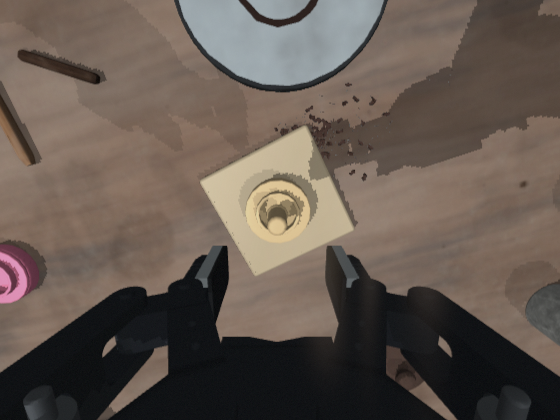

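View pics/s18c.png

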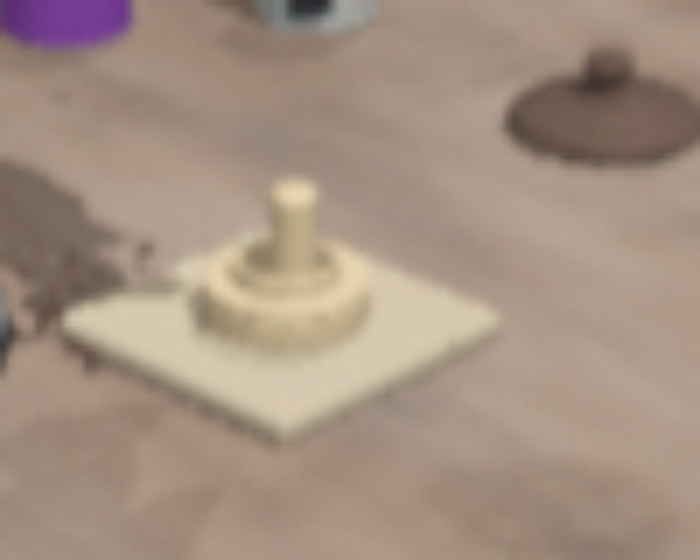

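The test piece stands upright in the recess. Next is the buff collar near (571,308.5).

Emit:
{"api": "arm_command", "payload": {"rows": [0.004,0.02,0,0,0,0,100,0.008,0.038,0,0,0,0,100,0.008,0.038,0,0,0,0,100,0.008,0.038,0,0,0,0,100,0.008,0.038,0,0,0,0,100,0.008,0.038,0,0,0,0,100,0.008,0.038,0,0,0,0,100,0.008,0.038,0,0,0,0,100,0.008,0.038,0,0,0,0,100,0.006,0.03,0,0,0,0,100,0.003,0.015,0,0,0,0,100,0,0,0,0,0,0,100,0,0,0,0,0,0,100]}}

```text
time_s: 20.37
eef_pos: [549.8, 293.8, 77.7]
ee_rot: [[-0.96, 0.276, -0.042], [0.276, 0.961, -0.004], [0.039, -0.015, -0.999]]
contact_force: [0.1, -0.7, -0.3]
width: 85.1
```

```bash
python3 snap.py wrist w19; python3 -c "
from b import top
print(top('w19',(571,308.5),44,29,3))
"
```

```text
[549.4 293.4  77.4] 85.5513181566265 [-0.41  0.    0.75]
(1654, 'enc', array([571.5, 310.4]), 28.9, 'fit', array([571.4, 310.5,  28.6]), 'z', np.float64(43.4))
```

View pics/w19.png

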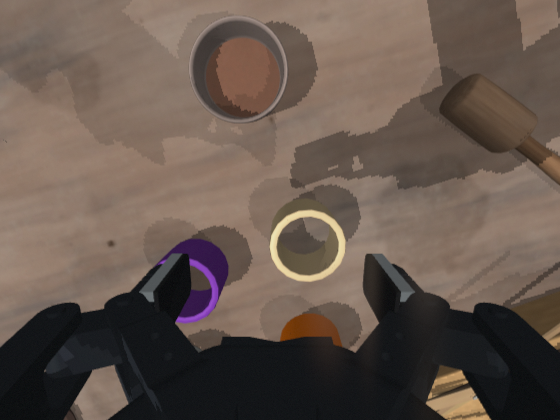

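The wrist view shows the buff collar at (308,245), purple at left (195,285) and orange at (310,330). I'll turn the jaws 30° away from purple and centre over the collar.

Emit:
{"api": "arm_command", "payload": {"rows": [0.005,0.004,0,0.002,-0.02,0,100,0.005,0.004,0,0.002,-0.02,0,100,0.005,0.004,0,0,0,-0.1,100,0.005,0.004,0,0,0,-0.1,100,0.002,0,0,0,0,-0.1,100,0,0,0,0,0,-0.1,100,0,0,0,0,0,-0.1,100,0,0,0,0,0,0,100,0,0,0,0,0,0,100]}}

```text
time_s: 21.17
eef_pos: [572.5, 299.3, 74.9]
ee_rot: [[-0.686, 0.728, 0.001], [0.728, 0.686, -0.001], [-0.002, -0.0, -1.0]]
contact_force: [-0.2, -0.1, 0.6]
width: 85.6
```

```bash
python3 snap.py wrist w20; python3 -c "
from b import top
print(top('w20',(571,308.5),44,29,3))
"
```

```text
[572.4 299.3  74.9] 85.75438451784525 [ 0.28 -1.17  0.08]
(1807, 'enc', array([571.6, 310.3]), 29.0, 'fit', array([571.4, 310.4,  28.6]), 'z', np.float64(43.4))
```

View pics/w20.png

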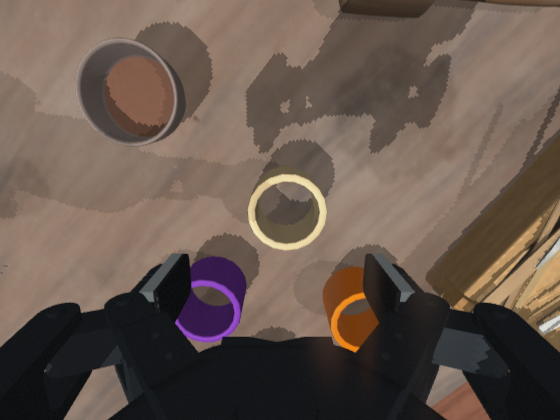

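Emit:
{"api": "arm_command", "payload": {"rows": [0,0.0055,0,0,0,0,100,0,0.005,0,0,0,0,100,0,0,-0.012,0,0,0,100,0,0,-0.015,0,0,0,100,0,0,-0.01,0,0,0,100,0,0,0,0,0,0,100,0,0,0,0,0,0,100]}}

```text
time_s: 21.8
eef_pos: [572.6, 310.9, 35.1]
ee_rot: [[-0.69, 0.724, 0.003], [0.724, 0.69, -0.001], [-0.003, 0.002, -1.0]]
contact_force: [0.7, 0.1, 0.8]
width: 85.8
```

```bash
python3 snap.py wrist w21; python3 -c "
from b import top
print(top('w21',(571,308.5),44,29,3))
"
```

```text
[572.2 310.8  34.9] 85.33933040260003 [ 0.16 -0.75 -1.52]
(2615, 'enc', array([571.6, 310.6]), 29.0, 'fit', array([571.4, 310.6,  28.7]), 'z', np.float64(43.4))
```

View pics/w21.png

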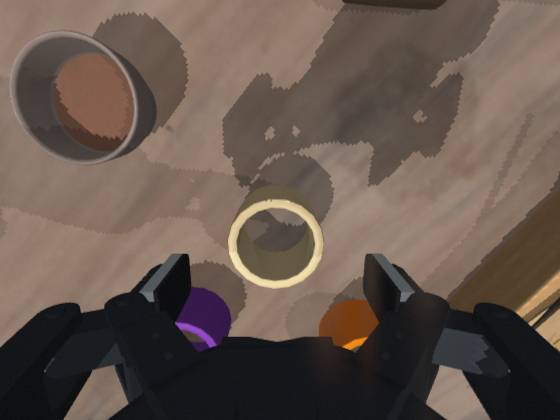

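Emit:
{"api": "arm_command", "payload": {"rows": [-0.0005,0,-0.012,0,0,0,100,0,0,-0.012,0,0,0,100,0,0,-0.012,0,0,0,100,0,0,-0.007,0,0,0,100,0,0,0,0,0,0,100,0,0,0,0,0,0,100]}}

```text
time_s: 22.35
eef_pos: [571.9, 310.8, -12.3]
ee_rot: [[-0.69, 0.724, 0.003], [0.724, 0.69, -0.001], [-0.003, 0.002, -1.0]]
contact_force: [0.3, -0.5, 0.5]
width: 85.5
```

Emit:
{"api": "arm_command", "payload": {"rows": [0,0,-0.003,0.001,0.003,0,100,0,0,0,0,0,0,60,0,0,0,0,0,0,30,0,0,0,0,0,0,0,0,0,0,0,0,0,0,0,0,0,0,0,0,0,0,0,0,0,0,0,0,0,0,0,0,0,0,0], "force": 40}}

```text
time_s: 23.02
eef_pos: [573.4, 311.2, -13.8]
ee_rot: [[-0.69, 0.724, 0.003], [0.724, 0.69, 0.001], [-0.001, 0.003, -1.0]]
contact_force: [-0.2, -0.7, -1.5]
width: 57.8
```

```bash
python3 snap.py wrist w22; python3 snap.py side s22;python3 -c "
import cv2
a=cv2.imread('pics/s22.png')[130:210,170:310];cv2.imwrite('pics/s22c.png',cv2.resize(a,None,fx=5.5,fy=5.5))
"
```

```text
[573.4 311.2 -13.8] 57.917500539263266 [-0.88 -0.15 -1.83]
[573.3 311.2 -13.9] 57.78566047214565 [-0.31  0.32 -0.47]
```

View pics/w22.png

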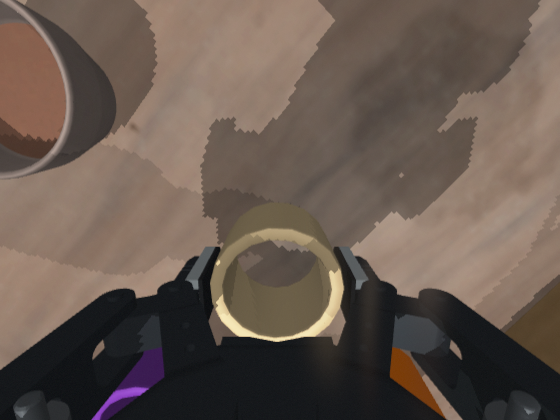

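View pics/s22c.png

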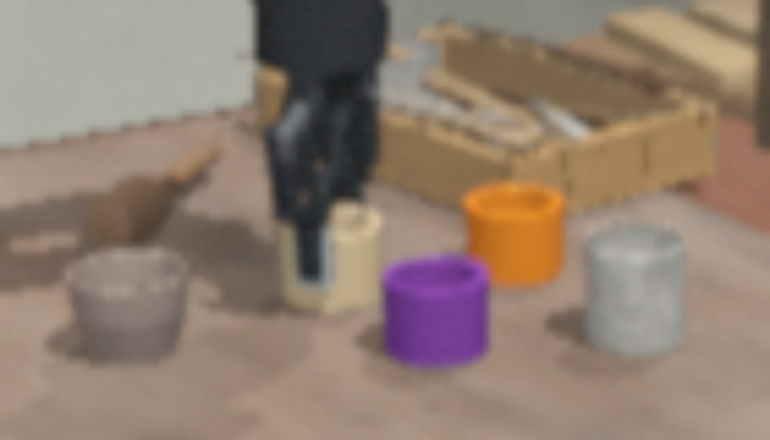

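The collar is held (width 57.8), clear of purple and orange. I'll lift and carry it over the tile.

Emit:
{"api": "arm_command", "payload": {"rows": [0,0,0.015,0,0,0,0,0,0,0.03,0,0,0,0,0,0,0.03,0,0,0,0,0,0,0.03,0,0,0,0,-0.004,-0.02,0,0,0,0,0,-0.007,-0.036,0,0,0,0,0,-0.007,-0.036,0,0,0,0,0,-0.007,-0.036,0,0,0,0,0,-0.007,-0.036,0,0,0,0,0,-0.007,-0.036,0,0,0,0,0,-0.007,-0.036,0,0,0,0,0,-0.007,-0.036,0,0,0,0,0,-0.007,-0.036,0,0,0,0,0,-0.005,-0.025,0,0,0,0,0,-0.002,-0.01,0,0,0,0,0,0,0,0,0,0,0,0,0,0,0,0,0,0,0]}}

```text
time_s: 24.53
eef_pos: [505.4, -44.4, 117.4]
ee_rot: [[-0.693, 0.72, 0.027], [0.72, 0.694, 0.001], [-0.018, 0.02, -1.0]]
contact_force: [-0.5, 0.9, -1.2]
width: 57.6
```

```bash
python3 snap.py wrist w23; python3 -c "
from b import top
print(top('w23',(493,-91),57,8,4))
print(top('w23',(493,-91),26,29,2.5))
"
```

```text
[505.7 -44.1 117.5] 57.91094380417726 [-0.05  0.06 -0.2 ]
(55, 'enc', array([491.8, -93.3]), 6.1, 'fit', array([494.3, -92.8,   6.4]), 'z', np.float64(56.9))
(910, 'enc', array([493.6, -91.2]), 28.8, 'fit', array([493.6, -91.2,  28.5]), 'z', np.float64(25.8))
```

View pics/w23.png

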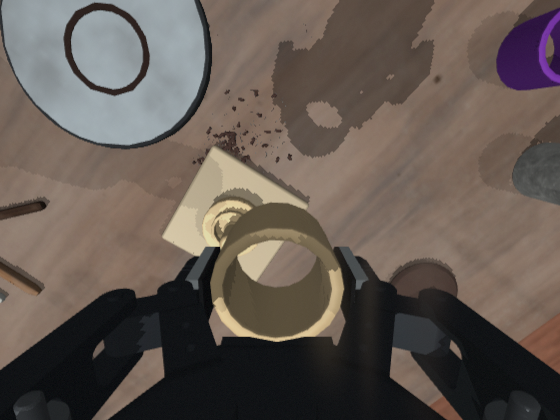

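```bash
cat > col.py <<'E'
from h import *
import sys
c=pickle.load(open(sys.argv[1]+'.pkl','rb'));P=pts(c);e=c['st']['eef_pos']
h=e[2]+57.8
hsv=cv2.cvtColor(c['color'],cv2.COLOR_RGB2HSV)
v,u=np.mgrid[0:420,0:560]
m=(abs(P[...,2]-h)<2.5)&(hsv[...,1]>45)&(hsv[...,2]>90)&(u>208)&(u<346)
s=P[m];hu=cv2.convexHull(s[:,:2].astype(np.float32))[:,0].astype(float)
A=np.c_[s,np.ones(len(s))];k=np.linalg.lstsq(np.c_[s[:,:2],np.ones(len(s))],s[:,2],rcond=None)[0]
print(len(s),circ(hu),cv2.minEnclosingCircle(s[:,:2].astype(np.float32)),s[:,2].mean(),h,"slope",k[:2].round(3),e.round(1),c['st']['ee_rot'][:,2].round(3))
E
python3 col.py w23; python3 col.py w22
```

```text
4328 (np.float64(502.98241200567804), np.float64(-43.96947613397424), np.float64(28.35091507192722)) ((503.1879577636719, -44.414306640625), 28.895957946777344) 175.88249034778187 175.31608710672947 slope [0.023 0.001] [505.7 -44.1 117.5] [ 0.027  0.001 -1.   ]
4752 (np.float64(572.4563338383851), np.float64(311.688757726144), np.float64(28.528293894333704)) ((573.6863403320312, 312.28790283203125), 30.051748275756836) 44.55827692166547 43.99129270987331 slope [-0.003  0.005] [573.4 311.2 -13.8] [ 0.002  0.001 -1.   ]
```

Emit:
{"api": "arm_command", "payload": {"rows": [-0.004,-0.015,0,0,0.014,0,0,-0.004,-0.016,-0.005,0,0.013,0,0,-0.003,-0.014,-0.005,0,0,0,0,0,0,-0.01,0,0,0,0,0,0,-0.01,0,0,0,0,0,0,0,0,0,0,0,0,0,0,0,0,0,0]}}

```text
time_s: 25.17
eef_pos: [497.5, -81.8, 88.1]
ee_rot: [[-0.702, 0.712, 0.004], [0.712, 0.702, 0.004], [0.0, 0.005, -1.0]]
contact_force: [0.1, -0.0, 0.2]
width: 57.7
```

```bash
python3 snap.py wrist w24;  python3 col.py w24; python3 snap.py side s24;python3 -c "
import cv2
a=cv2.imread('pics/s24.png')[150:270,220:360];cv2.imwrite('pics/s24c.png',cv2.resize(a,None,fx=5,fy=5))
"
```

```text
[497.1 -81.6  87.8] 57.857548171637276 [ 0.39 -0.14 -0.52]
4319 (np.float64(496.595243352189), np.float64(-81.67566388477894), np.float64(28.490398240080204)) ((497.8487854003906, -81.1411361694336), 29.945819854736328) 146.6123585654972 145.63780558045698 slope [0.    0.003] [497.1 -81.6  87.8] [ 0.003  0.004 -1.   ]
[497.4 -81.9  88.2] 57.79966933235029 [ 1.25 -0.1  -1.36]
```

View pics/w24.png

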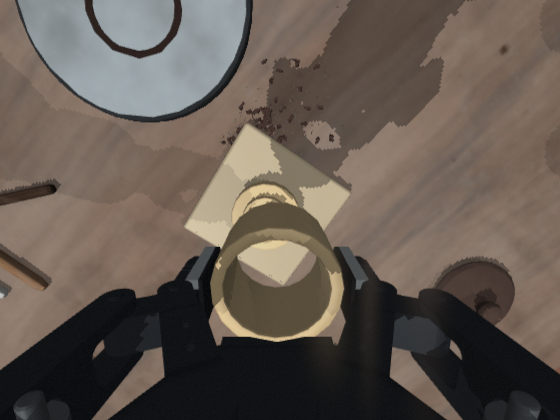

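View pics/s24c.png

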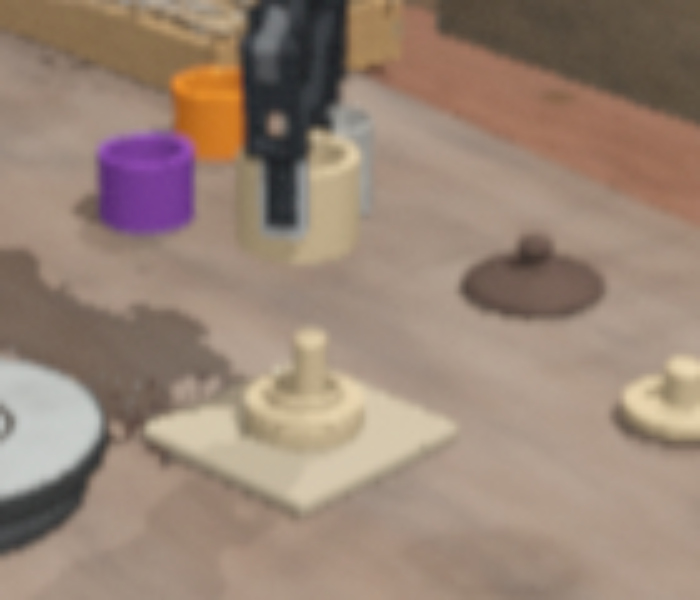

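Emit:
{"api": "arm_command", "payload": {"rows": [-0.0015,-0.005,0,0.002,0.002,0,0,-0.0015,-0.0045,0,0.001,0.001,0,0,0,0,0,0,0,0,0,0,0,0,0,0,0,0]}}

```text
time_s: 25.6
eef_pos: [495.1, -91.3, 89.3]
ee_rot: [[-0.704, 0.71, 0.002], [0.71, 0.704, 0.006], [0.003, 0.006, -1.0]]
contact_force: [0.1, -0.2, -1.2]
width: 58.0
```

Emit:
{"api": "arm_command", "payload": {"rows": [-0.0005,0,-0.01,-0.005,0.002,0,0,0,0,-0.01,0,0,0,0,0,0,-0.01,0,0,0,0,0,0,0,0,0,0,0,0,0,0,0,0,0,0]}}

```text
time_s: 26.02
eef_pos: [494.6, -91.7, 56.4]
ee_rot: [[-0.703, 0.711, 0.001], [0.711, 0.703, 0.001], [0.0, 0.001, -1.0]]
contact_force: [0.1, 0.4, -1.3]
width: 58.0
```

```bash
python3 snap.py wrist w25;  python3 col.py w25; python3 snap.py side s25; python3 snap.py scene sc25; python3 -c "
import cv2
a=cv2.imread('pics/s25.png')[170:270,230:350];a=cv2.resize(a,None,fx=5,fy=5)
cv2.imwrite('pics/s25c.png',a)
a=cv2.imread('pics/w25.png')[150:350,180:380];cv2.imwrite('pics/w25c.png',cv2.resize(a,None,fx=3,fy=3))
"
```

```text
[494.  -91.6  56.1] 57.83415473528408 [ 0.13 -0.03 -1.08]
4375 (np.float64(493.58304023997385), np.float64(-91.39663891459122), np.float64(28.357614422592228)) ((493.97637939453125, -91.76272583007812), 29.060836791992188) 114.91087293444164 113.92389594712537 slope [-0.002 -0.001] [494.  -91.6  56.1] [-0.     0.001 -1.   ]
[494.4 -91.7  56.6] 57.77246229657598 [-0.01 -0.4  -0.96]
[495.  -91.9  57.2] 57.981543764409544 [ 0.28 -0.25  0.34]
```

View pics/w25c.png

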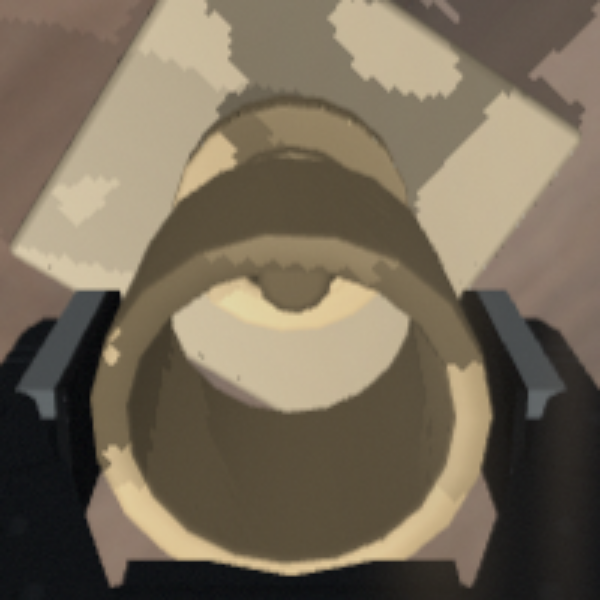

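View pics/s25c.png

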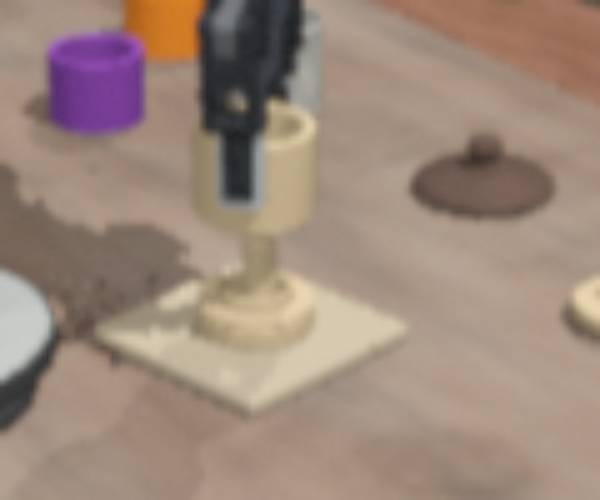

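Collar, piece and base are aligned: in the side crop the collar axis is at x≈256 and the base at 255. I'll descend.

Emit:
{"api": "arm_command", "payload": {"rows": [-0.0008,0.0004,-0.01,0,0,0,0,0,0,-0.01,0,0,0,0,0,0,-0.008,0,0,0,0,0,0,0,0,0,0,0,0,0,0,0,0,0,0]}}

```text
time_s: 26.58
eef_pos: [495.1, -91.7, 27.2]
ee_rot: [[-0.703, 0.711, 0.004], [0.711, 0.703, -0.0], [-0.003, 0.003, -1.0]]
contact_force: [-0.4, -0.3, -1.5]
width: 57.7
```

Emit:
{"api": "arm_command", "payload": {"rows": [-0.001,0.0004,-0.004,0,0.003,0,0,0,0,-0.003,0,0,0,0,0,0,0,0,0,0,0,0,0,0,0,0,0,0]}}

```text
time_s: 26.92
eef_pos: [493.9, -91.2, 19.2]
ee_rot: [[-0.703, 0.711, 0.0], [0.711, 0.703, -0.0], [-0.0, 0.0, -1.0]]
contact_force: [0.9, -0.2, -0.5]
width: 57.9
```

```bash
python3 snap.py wrist w26;  python3 col.py w26; python3 snap.py side s26; python3 -c "
import cv2
a=cv2.imread('pics/s26.png')[170:270,230:350];a=cv2.resize(a,None,fx=5,fy=5)
cv2.imwrite('pics/s26c.png',a)
"
```

```text
[493.9 -91.2  19.3] 57.85014611137584 [-0.6  -0.46 -0.78]
4678 (np.float64(493.2372057857067), np.float64(-90.97948097156018), np.float64(28.73832671044863)) ((494.2425842285156, -90.44227600097656), 29.953413009643555) 77.60302823073785 77.06166933966465 slope [-0.006  0.003] [493.9 -91.2  19.3] [ 0. -0. -1.]
[494.  -91.2  19.4] 57.81083899069053 [ 0.01  0.5  -0.91]
```

View pics/s26c.png

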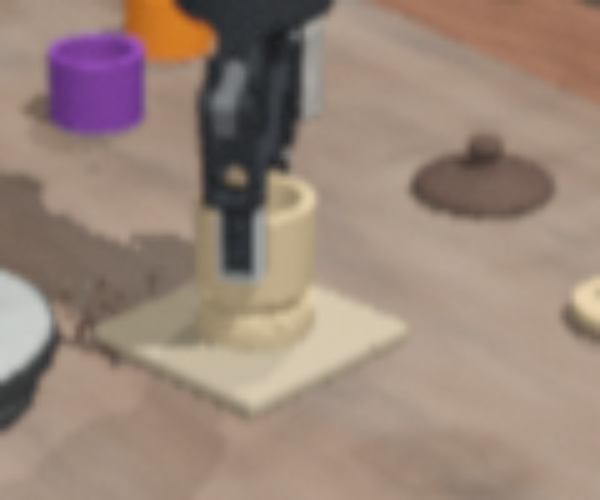

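Collar concentric and just above the lip. I'll lower it further.

Emit:
{"api": "arm_command", "payload": {"rows": [0,0,-0.003,0,0,0,0,0,0,-0.002,0,0,0,0,0,0,0,0,0,0,0,0,0,0,0,0,0,0]}}

```text
time_s: 27.35
eef_pos: [494.8, -91.5, 14.8]
ee_rot: [[-0.703, 0.711, 0.002], [0.711, 0.703, -0.001], [-0.002, 0.001, -1.0]]
contact_force: [0.3, 0.9, -0.4]
width: 57.9
```

Emit:
{"api": "arm_command", "payload": {"rows": [0,0,-0.0015,0,0,0,0,0,0,0,0,0,0,0,0,0,0,0,0,0,0]}}

```text
time_s: 27.6
eef_pos: [495.0, -91.6, 13.2]
ee_rot: [[-0.703, 0.711, 0.003], [0.711, 0.703, -0.001], [-0.003, 0.001, -1.0]]
contact_force: [0.2, -0.8, -1.1]
width: 57.8
```

Emit:
{"api": "arm_command", "payload": {"rows": [0,0,-0.0015,0,0,0,0,0,0,0,0,0,0,0,0,0,0,0,0,0,0]}}

```text
time_s: 27.85
eef_pos: [495.0, -91.6, 11.6]
ee_rot: [[-0.703, 0.711, 0.003], [0.711, 0.703, -0.001], [-0.003, 0.001, -1.0]]
contact_force: [0.0, 0.3, -0.2]
width: 57.7
```

Emit:
{"api": "arm_command", "payload": {"rows": [-0.0005,0,-0.001,0,0.002,0,0,0,0,0,0,0,0,0,0,0,0,0,0,0,0]}}

```text
time_s: 28.1
eef_pos: [494.9, -91.7, 10.9]
ee_rot: [[-0.703, 0.711, 0.001], [0.711, 0.703, -0.001], [-0.002, 0.0, -1.0]]
contact_force: [-0.7, 0.5, -1.3]
width: 58.0
```

```bash
python3 snap.py wrist w27;  python3 col.py w27
```

```text
[494.9 -91.7  10.9] 57.96904145048807 [ 0.24 -0.48 -1.04]
4699 (np.float64(493.86981079111973), np.float64(-91.14371391643772), np.float64(28.364431835302952)) ((495.0575256347656, -90.98023986816406), 29.713109970092773) 69.23555399890755 68.65647498901154 slope [-0.004  0.004] [494.9 -91.7  10.9] [ 0.001 -0.001 -1.   ]
```

Collar top reads ≈69–70, against 70 expected when seated. Releasing.

Emit:
{"api": "arm_command", "payload": {"rows": [0,0,0,0,0,0,80,0,0,0,0,0,0,100,0,0,0,0,0,0,100,0,0,0,0,0,0,100,0,0,0,0,0,0,100,0,0,0.01,0,0,0,100,0,0,0.02,0,0,0,100,0,0,0.03,0,0,0,100,0,0,0.03,0,0,0,100,0,0,0,0,0,0,100]}}

```text
time_s: 28.98
eef_pos: [492.3, -90.9, 104.6]
ee_rot: [[-0.703, 0.711, -0.004], [0.711, 0.703, 0.0], [0.003, -0.002, -1.0]]
contact_force: [1.4, 0.0, -0.3]
width: 85.3
```

```bash
python3 snap.py wrist w28; python3 snap.py side s28; python3 -c "
from b import top
print(top('w28',(494,-91),70,29,3))
print(top('w28',(494,-91),57,8,4))
import cv2
a=cv2.imread('pics/s28.png')[170:270,230:350];a=cv2.resize(a,None,fx=5,fy=5)
cv2.imwrite('pics/s28c.png',a)
"
```

```text
[491.  -90.5 102.5] 85.30916573921833 [-0.93 -0.67  0.56]
[489.2 -89.9 100.2] 85.14768029175664 [-0.4   0.15 -0.58]
(1691, 'enc', array([494.4, -91.8]), 28.8, 'fit', array([494.4, -91.7,  28.6]), 'z', np.float64(69.4))
(304, 'enc', array([495.7, -92.5]), 8.0, 'fit', array([495.5, -92.5,   7.7]), 'z', np.float64(57.1))
```

View pics/w28.png

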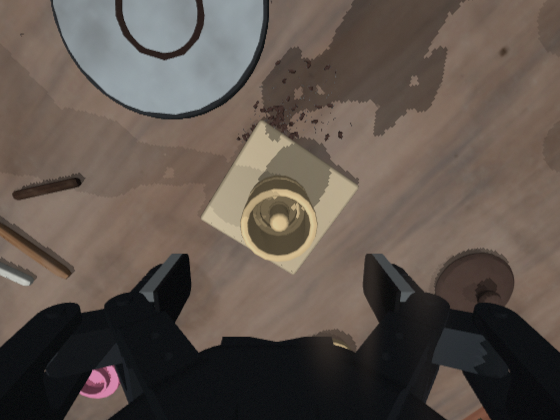

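View pics/s28c.png

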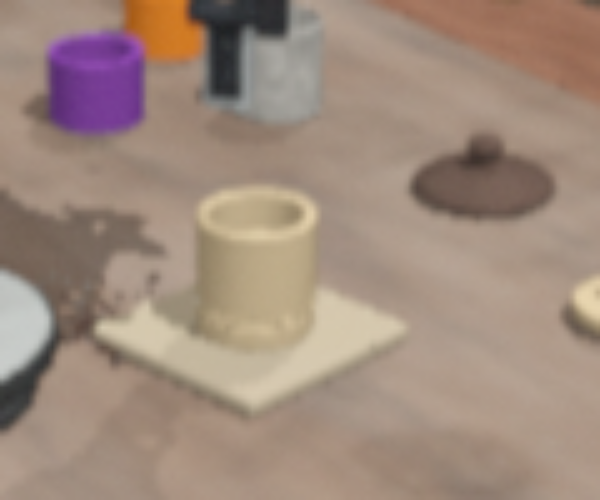

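The collar is seated flat with the test piece upright inside. Now the lid at ≈(658,-180).

Emit:
{"api": "arm_command", "payload": {"rows": [0.015,-0.008,0,0,0,0,60,0.032,-0.017,0,0,0,0,60,0.034,-0.018,0,0,0,0,60,0.034,-0.018,0,0,0,0,60,0.032,-0.017,0,0,0,0,60,0.015,-0.008,0,0,0,0,60,0,0,0,0,0,0,60,0,0,0,0,0,0,60]}}

```text
time_s: 29.75
eef_pos: [645.9, -175.2, 86.3]
ee_rot: [[-0.703, 0.71, -0.034], [0.71, 0.704, 0.011], [0.032, -0.016, -0.999]]
contact_force: [-0.2, 0.1, -0.3]
width: 51.2
```

```bash
python3 snap.py wrist w29; python3 -c "
from b import top
print(top('w29',(658,-180),13,29,3))
print(top('w29',(658,-180),33,10,3))
"
```

```text
[ 645.2 -174.9   86. ] 50.66074794481001 [-0.44 -0.02  0.02]
(2703, 'enc', array([ 658.9, -179.4]), 29.0, 'fit', array([ 658.8, -179.3,   28.7]), 'z', np.float64(12.8))
(414, 'enc', array([ 658.6, -179.1]), 9.9, 'fit', array([ 658.5, -179.2,    9.6]), 'z', np.float64(32.2))
```

View pics/w29.png

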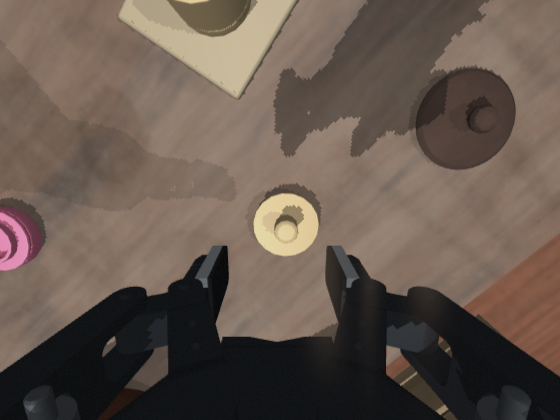

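Emit:
{"api": "arm_command", "payload": {"rows": [0.006,-0.002,0,-0.006,-0.018,0,60,0.006,-0.002,0,-0.005,-0.016,0,60,0,0,0,0,0,0,60,0,0,-0.015,0,0,0,60,0,0,-0.015,0,0,0,60,0,0,0,0,0,0,60,0,0,0,0,0,0,60]}}

```text
time_s: 30.38
eef_pos: [652.1, -174.9, 53.6]
ee_rot: [[-0.705, 0.709, -0.002], [0.709, 0.705, 0.002], [0.003, -0.0, -1.0]]
contact_force: [-0.7, 0.4, 0.0]
width: 51.0
```

Emit:
{"api": "arm_command", "payload": {"rows": [0.004,-0.0025,0,0,0,0,60,0.0025,-0.0015,0,0,0,0,60,0,0,-0.01,0,0,0,60,0,0,-0.012,0,0,0,60,0,0,0,0,0,0,60,0,0,0,0,0,0,60]}}

```text
time_s: 30.88
eef_pos: [660.4, -179.6, 31.4]
ee_rot: [[-0.706, 0.709, 0.0], [0.709, 0.706, 0.001], [0.0, 0.001, -1.0]]
contact_force: [-0.1, -0.4, 0.7]
width: 51.3
```

```bash
python3 snap.py wrist w30; python3 -c "
from b import top
print(top('w30',(658,-180),13,29,3))
print(top('w30',(658,-180),33,10,3))
"
```

```text
[ 659.8 -179.4   30.9] 51.47900894977427 [-0.81 -0.07 -0.34]
(4363, 'enc', array([ 659.1, -179.1]), 29.2, 'fit', array([ 658.7, -179.2,   28.8]), 'z', np.float64(12.7))
(707, 'enc', array([ 658.4, -179.2]), 10.0, 'fit', array([ 658.6, -179.1,    9.7]), 'z', np.float64(32.2))
```

Emit:
{"api": "arm_command", "payload": {"rows": [-0.001,0,-0.012,0,0,0,60,0,0,-0.012,0,0,0,60,0,0,-0.01,0,0,0,60,0,0,-0.006,0,0,0,60,0,0,0,0,0,0,60,0,0,0,0,0,0,60]}}

```text
time_s: 31.43
eef_pos: [657.5, -179.0, -14.7]
ee_rot: [[-0.706, 0.709, -0.003], [0.709, 0.706, 0.002], [0.003, -0.001, -1.0]]
contact_force: [-0.3, 0.6, 0.7]
width: 50.7
```

```bash
python3 snap.py wrist w31; python3 snap.py side s31; python3 -c "
from b import top
print(top('w31',(658,-180),33,10,3))
import cv2
a=cv2.imread('pics/s31.png')[170:270,290:410];a=cv2.resize(a,None,fx=5,fy=5)
cv2.imwrite('pics/s31c.png',a)
"
```

```text
[ 657.2 -178.9  -14.8] 51.0945075392765 [-0.32  1.43 -0.66]
[ 657.7 -179.   -14.1] 51.14091384680201 [-0.07 -0.4   0.74]
(1206, 'enc', array([ 658.5, -178.8]), 10.0, 'fit', array([ 658.4, -178.9,    9.7]), 'z', np.float64(32.2))
```

View pics/s31c.png

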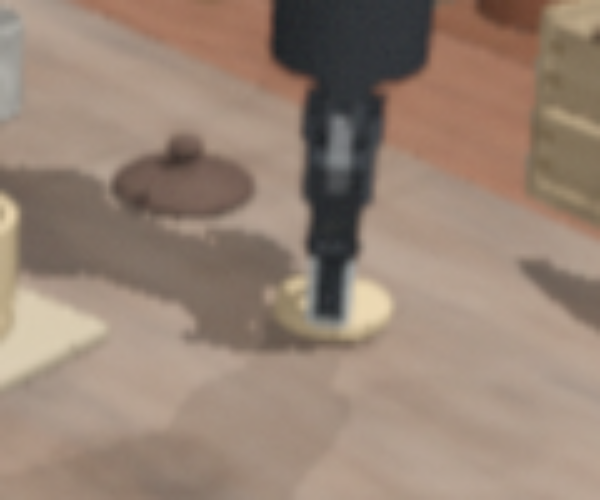

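View pics/w31.png

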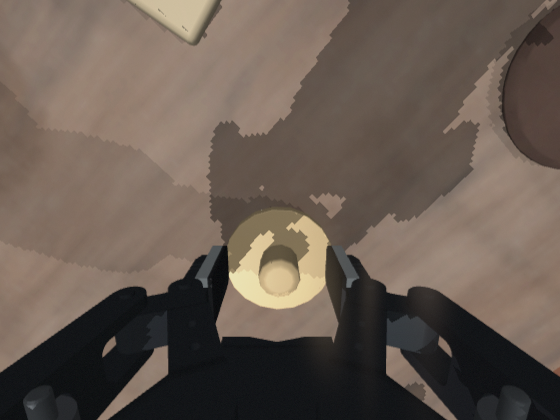

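The knob sits between the pads at wrist (280,278). Closing.

Emit:
{"api": "arm_command", "payload": {"rows": [0.001,0,0.001,0,0,0,60,0,0,0,0,0,0,40,0,0,0,0,0,0,25,0,0,0,0,0,0,10,0,0,0,0,0,0,0,0,0,0,0,0,0,0,0,0,0,0,0,0,0,0,0,0,0,0,0,0], "force": 40}}

```text
time_s: 32.2
eef_pos: [661.4, -180.0, -9.5]
ee_rot: [[-0.706, 0.709, 0.003], [0.709, 0.706, -0.0], [-0.002, 0.002, -1.0]]
contact_force: [-0.0, 0.4, -0.2]
width: 18.2
```

```bash
python3 snap.py wrist w32; python3 -c "
import cv2
from h import *
c=pickle.load(open('w32.pkl','rb'));P=pts(c);print(P[276,278],P[285,278])
"
```

```text
[ 661.4 -180.    -9.5] 18.17116356267099 [ 0.35  0.25 -0.58]
[ 662.05204005 -180.21749746   33.68600185] [ 665.81447807 -183.97596216   32.8247449 ]
```

View pics/w32.png

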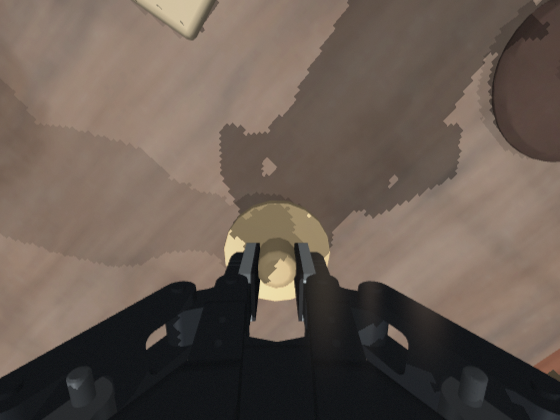

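Held. I'll lift and move over the collar.

Emit:
{"api": "arm_command", "payload": {"rows": [0,0,0.015,0,0,0,0,0,0,0.03,0,0,0,0,0,0,0.03,0,0,0,0,0,0,0.03,0,0,0,0,-0.012,0.006,0,0,0,0,0,-0.025,0.013,0,0,0,0,0,-0.032,0.017,0,0,0,0,0,-0.032,0.017,0,0,0,0,0,-0.025,0.013,0,0,0,0,0,-0.012,0.006,0,0,0,0,0,0,0,0,0,0,0,0,0,0,0,0,0,0,0]}}

```text
time_s: 33.25
eef_pos: [519.7, -106.5, 112.4]
ee_rot: [[-0.705, 0.709, 0.015], [0.709, 0.705, -0.004], [-0.013, 0.007, -1.0]]
contact_force: [1.2, -0.5, -0.4]
width: 17.9
```

```bash
python3 snap.py wrist w33; cat > lid.py <<'E'
from h import *
import sys
c=pickle.load(open(sys.argv[1]+'.pkl','rb'));P=pts(c);e=c['st']['eef_pos']
h=e[2]+9.5+13
hsv=cv2.cvtColor(c['color'],cv2.COLOR_RGB2HSV)
v,u=np.mgrid[0:420,0:560]
m=(abs(P[...,2]-h)<4)&(hsv[...,1]>45)&(hsv[...,2]>80)&(u>200)&(u<350)
s=P[m];hu=cv2.convexHull(s[:,:2].astype(np.float32))[:,0].astype(float)
k=np.linalg.lstsq(np.c_[s[:,:2],np.ones(len(s))],s[:,2],rcond=None)[0]
print(len(s),np.round(circ(hu),1),cv2.minEnclosingCircle(s[:,:2].astype(np.float32)),s[:,2].mean().round(1),h.round(1),"slope",k[:2].round(3),e.round(1),c['st']['ee_rot'][:,2].round(3))
E
python3 lid.py w32;python3 lid.py w33; python3 -c "
from b import top
print(top('w33',(494,-91),70,29,3))"
```

```text
[ 520.1 -106.7  112.5] 18.202427481357834 [0.45 0.24 0.61]
4344 [ 610.9 -161.1   71.9] ((617.849853515625, -154.98370361328125), 77.11417388916016) 13.8 13.0 slope [ 0.017 -0.01 ] [ 661.4 -180.    -9.5] [ 0.003 -0.    -1.   ]
4278 [ 517.9 -105.6   28.8] ((517.9871826171875, -105.57036590576172), 29.034704208374023) 135.7 135.0 slope [ 0.018 -0.01 ] [ 520.1 -106.7  112.5] [ 0.015 -0.004 -1.   ]
(1349, 'enc', array([494.5, -91.7]), 28.8, 'fit', array([494.5, -91.7,  28.6]), 'z', np.float64(69.4))
```

View pics/w33.png

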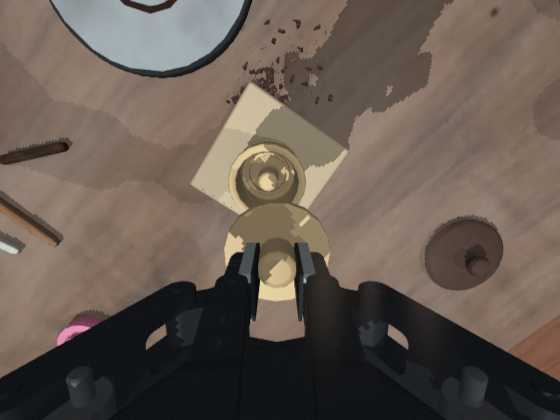

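Emit:
{"api": "arm_command", "payload": {"rows": [-0.008,0.0045,-0.004,0.002,0.008,0,0,-0.008,0.0045,-0.004,0.002,0.007,0,0,-0.006,0.004,-0.004,0,0,0,0,0,0,-0.004,0,0,0,0,0,0,0,0,0,0,0,0,0,0,0,0,0,0]}}

```text
time_s: 33.8
eef_pos: [499.6, -94.5, 95.8]
ee_rot: [[-0.704, 0.71, 0.001], [0.71, 0.704, -0.001], [-0.001, -0.0, -1.0]]
contact_force: [0.6, 0.8, 0.6]
width: 18.0
```

```bash
python3 snap.py wrist w34; python3 lid.py w34
```

```text
[499.5 -94.5  95.7] 18.23090141064073 [-0.86 -1.12 -1.05]
4295 [498.1 -93.5  28.8] ((498.09130859375, -93.71238708496094), 29.143064498901367) 119.2 118.2 slope [ 0.006 -0.007] [499.5 -94.5  95.7] [ 0.    -0.001 -1.   ]
```

Emit:
{"api": "arm_command", "payload": {"rows": [-0.002,0.001,0,0,0,0,0,-0.0015,0.001,-0.005,0,0,0,0,0,0,-0.008,0,0,0,0,0,0,-0.008,0,0,0,0,0,0,-0.005,0,0,0,0,0,0,0,0,0,0,0,0,0,0,0,0,0,0]}}

```text
time_s: 34.43
eef_pos: [496.1, -92.7, 66.6]
ee_rot: [[-0.704, 0.71, 0.001], [0.71, 0.704, -0.001], [-0.001, -0.0, -1.0]]
contact_force: [0.6, 0.1, 0.1]
width: 18.1
```

```bash
python3 snap.py wrist w35; python3 lid.py w35; python3 snap.py side s35; python3 snap.py scene sc35; python3 -c "
import cv2
a=cv2.imread('pics/s35.png')[160:270,230:350];b=cv2.imread('pics/sc35.png')[180:280,220:340]
import numpy as np
cv2.imwrite('pics/s35c.png',np.hstack([cv2.resize(a,(400,366)),cv2.resize(b,(400,366))]))
"
```

```text
[496.  -92.6  66.5] 18.155473783914644 [-0.59  0.35 -0.33]
4278 [494.8 -91.9  28.8] ((494.95074462890625, -91.77779388427734), 29.31437873840332) 90.0 89.0 slope [ 0.005 -0.008] [496.  -92.6  66.5] [ 0.    -0.001 -1.   ]
[496.2 -92.8  66.9] 17.946911685187228 [-0.73 -0.62 -1.39]
[496.6 -92.9  67.3] 17.95611716521713 [ 0.53  0.21 -0.58]
```

View pics/s35c.png

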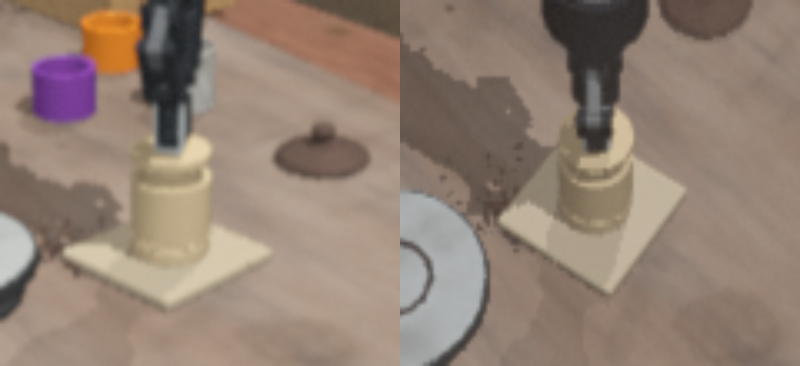

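View pics/w35.png

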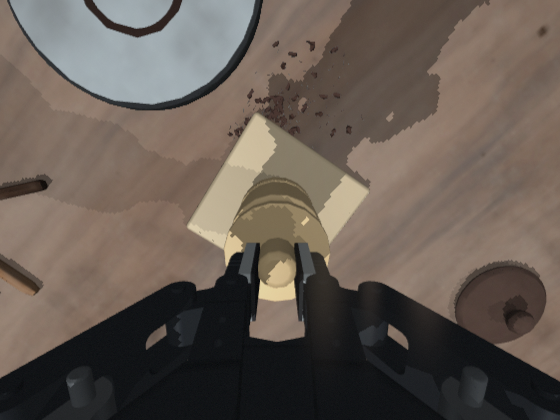

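Lid above the collar and concentric to within about 0.5 mm. I'll lower it gently.

Emit:
{"api": "arm_command", "payload": {"rows": [-0.001,0.0005,-0.004,0,0,0,0,0,0,-0.003,0,0,0,0,0,0,0,0,0,0,0,0,0,0,0,0,0,0]}}

```text
time_s: 34.92
eef_pos: [496.7, -92.7, 60.8]
ee_rot: [[-0.704, 0.71, 0.004], [0.71, 0.704, -0.002], [-0.005, 0.001, -1.0]]
contact_force: [-0.0, -0.3, -0.3]
width: 18.0
```

Emit:
{"api": "arm_command", "payload": {"rows": [-0.0003,0,-0.002,0,0,0,0,0,0,0,0,0,0,0,0,0,0,0,0,0,0]}}

```text
time_s: 35.17
eef_pos: [496.5, -92.7, 58.8]
ee_rot: [[-0.704, 0.71, 0.005], [0.71, 0.704, -0.002], [-0.005, 0.002, -1.0]]
contact_force: [0.7, 0.2, -0.3]
width: 18.4
```

Emit:
{"api": "arm_command", "payload": {"rows": [-0.0003,0,-0.002,0,0,0,0,0,0,0,0,0,0,0,0,0,0,0,0,0,0]}}

```text
time_s: 35.42
eef_pos: [496.4, -92.8, 56.8]
ee_rot: [[-0.704, 0.71, 0.005], [0.71, 0.704, -0.003], [-0.005, 0.002, -1.0]]
contact_force: [-0.2, 0.5, 0.3]
width: 18.0
```

Emit:
{"api": "arm_command", "payload": {"rows": [-0.0003,0,-0.0015,0.002,0.004,0,0,0,0,0,0,0,0,0,0,0,0,0,0,0,0]}}

```text
time_s: 35.67
eef_pos: [496.1, -92.8, 55.2]
ee_rot: [[-0.704, 0.71, 0.001], [0.71, 0.704, -0.0], [-0.001, 0.0, -1.0]]
contact_force: [-0.4, -0.5, -1.5]
width: 18.4
```

Emit:
{"api": "arm_command", "payload": {"rows": [0,0,-0.0015,0,0,0,0,0,0,0,0,0,0,0,0,0,0,0,0,0,0]}}

```text
time_s: 35.92
eef_pos: [496.2, -92.8, 53.5]
ee_rot: [[-0.704, 0.71, 0.001], [0.71, 0.704, -0.0], [-0.001, 0.0, -1.0]]
contact_force: [0.7, -0.5, -0.3]
width: 18.3
```

```bash
python3 snap.py wrist w36; python3 lid.py w36
```

```text
[496.1 -92.8  53.4] 17.898158053076443 [-0.2  -0.95 -0.01]
4285 [494.7 -91.9  28.8] ((494.9739990234375, -92.26321411132812), 29.3293399810791) 76.9 75.9 slope [ 0.005 -0.007] [496.1 -92.8  53.4] [ 0.001 -0.    -1.   ]
```

Emit:
{"api": "arm_command", "payload": {"rows": [0,0,-0.001,0,0,0,0,0,0,0,0,0,0,0,0,0,0,0,0,0,0]}}

```text
time_s: 36.22
eef_pos: [496.8, -93.1, 53.6]
ee_rot: [[-0.704, 0.71, 0.002], [0.71, 0.704, -0.001], [-0.002, 0.001, -1.0]]
contact_force: [0.8, 0.4, -0.4]
width: 18.1
```

Emit:
{"api": "arm_command", "payload": {"rows": [0,0,-0.001,0,0,0,0,0,0,0,0,0,0,0,0,0,0,0,0,0,0]}}

```text
time_s: 36.47
eef_pos: [497.4, -93.3, 53.2]
ee_rot: [[-0.704, 0.71, 0.003], [0.71, 0.704, -0.001], [-0.003, 0.001, -1.0]]
contact_force: [-0.2, 0.1, 0.1]
width: 17.9
```

The height has stopped falling, so it's in contact. I'll release and back off.

Emit:
{"api": "arm_command", "payload": {"rows": [0,0,0,0,0,0,35,0,0,0,0,0,0,50,0,0,0,0,0,0,60,0,0,0,0,0,0,60,0,0,0.01,0,0,0,60,0,0,0.02,0,0,0,60,0,0,0.03,0,0,0,60,0,0,0.03,0,0,0,60,0,0,0,0,0,0,60]}}

```text
time_s: 37.22
eef_pos: [493.5, -92.0, 145.3]
ee_rot: [[-0.704, 0.71, -0.005], [0.71, 0.704, 0.001], [0.005, -0.003, -1.0]]
contact_force: [1.8, -0.3, 1.2]
width: 51.3
```

```bash
python3 snap.py wrist w37; python3 snap.py side s37; python3 snap.py scene sc37; python3 -c "
import cv2
from b import top
for f in ('w37','s37','sc37'): print(f,top(f,(494.5,-91.7),77,29,3),top(f,(494.5,-91.7),97,10,3))
a=cv2.imread('pics/s37.png')[170:270,230:350];cv2.imwrite('pics/s37c.png',cv2.resize(a,None,fx=6,fy=6))
"
```

```text
[492.3 -91.6 143. ] 51.359537094232344 [ 0.42  0.66 -0.37]
[490.6 -91.1 140.7] 51.04112505002658 [1.03 0.74 0.2 ]
[489.2 -90.6 138.9] 51.177548633050634 [-0.18 -0.84 -0.72]
w37 (2873, 'enc', array([495.9, -92.6]), 29.0, 'fit', array([496. , -92.6,  28.6]), 'z', np.float64(76.8)) (449, 'enc', array([496. , -92.4]), 9.9, 'fit', array([496. , -92.5,   9.7]), 'z', np.float64(96.2))
s37 (171, 'enc', array([495.5, -93.8]), 29.3, 'fit', array([495.6, -94.4,  28.2]), 'z', np.float64(76.5)) (26, 'enc', array([495.1, -94.5]), 9.5, 'fit', array([495.4, -94.5,   9. ]), 'z', np.float64(95.9))
sc37 (222, 'enc', array([496.2, -92.8]), 29.7, 'fit', array([495.5, -93. ,  28.6]), 'z', np.float64(77.3)) (31, 'enc', array([494.5, -93.6]), 9.6, 'fit', array([495.4, -93.3,   8.7]), 'z', np.float64(97.1))
```

View pics/s37c.png

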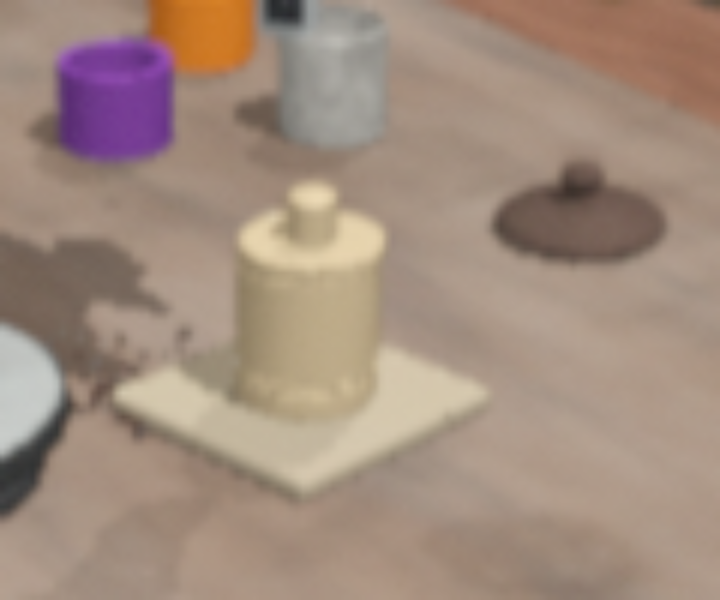

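View pics/w37.png

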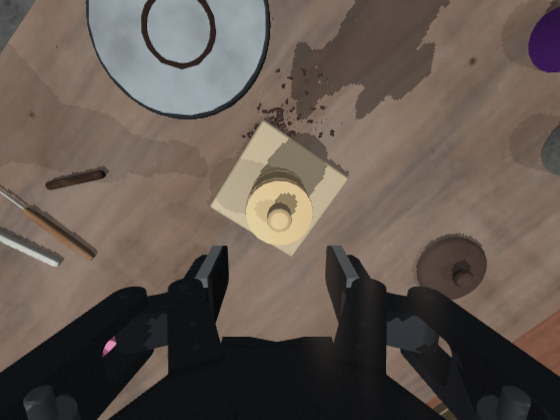

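Emit:
{"api": "arm_command", "payload": {"rows": [0,0,0.01,0,0,0,60,0,0,0,0,0,0,60,0,0,0,0,0,0,60,0,0,0,0,0,0,60,0,0,0,0,0,0,60]}}

```text
time_s: 37.78
eef_pos: [485.0, -89.2, 144.5]
ee_rot: [[-0.703, 0.71, -0.025], [0.71, 0.704, 0.008], [0.024, -0.012, -1.0]]
contact_force: [0.3, 0.5, -0.1]
width: 51.1
```

```bash
python3 snap.py side s38; python3 snap.py wrist w38; python3 - <<'E'
from h import *
from b import top
c=pickle.load(open('w38.pkl','rb'));P=pts(c)
m=(abs(P[...,2]-77)<3)&(np.hypot(P[...,0]-496,P[...,1]+92.6)<28)
s=P[m];k=np.linalg.lstsq(np.c_[s[:,:2],np.ones(len(s))],s[:,2],rcond=None)[0];print("slope",k[:2].round(4),s[:,2].mean())
for f in ('side0','s38'):
  for n,xy,h,R in (("teapot",(700,-15),33,12),("cup",(440.6,297),47,33),("tin",(677,157),58,28),("purple",(580,205),44,29),("orange",(678,284),44,29),("pink",(483,-372),16,29)):
    r=top(f,xy,h,R,3.5); print(f,n,r and (r[2],r[3]))
E
```

```text
[484.9 -89.2 144.5] 51.26559537620564 [-0.59 -0.27  0.1 ]
[485.  -89.2 144.6] 51.445392319333195 [-0.61  0.55 -0.28]
slope [ 0.0002 -0.    ] 76.80867353083806
side0 teapot (array([696.8, -17.8]), 7.4)
side0 cup (array([445.2, 294.4]), 35.0)
side0 tin (array([678.1, 156. ]), 27.9)
side0 purple (array([579.4, 204.6]), 29.0)
side0 orange (array([680.5, 286.2]), 32.6)
side0 pink (array([ 484.8, -372.7]), 29.8)
s38 teapot (array([696.2, -15.4]), 10.5)
s38 cup (array([442.2, 296.1]), 34.4)
s38 tin (array([679.2, 154.1]), 31.4)
s38 purple (array([581.5, 201. ]), 33.1)
s38 orange (array([680.8, 283.8]), 31.1)
s38 pink (array([ 484.4, -371.6]), 30.5)
```

```bash
python3 - <<'E'
import cv2,numpy as np
a=cv2.imread('pics/side0.png').astype(int);b=cv2.imread('pics/s38.png').astype(int)
for n,(u,v) in dict(purple=(249,186),orange=(263,172),cup=(193,186),tin=(285,183),teapot=(326,206),pink=(358,290)).items():
    print(n,np.abs(a-b)[v-14:v+14,u-16:u+16].mean().round(1))
from cell import sign_off
print(sign_off())
E
```

```text
purple 4.0
orange 13.2
cup 5.5
tin 6.7
teapot 3.0
pink 3.4
the job is handed in; nothing more can be done
None
```

The saggar is built on the tile and the job is handed in, at about 38 s of the 120 s allowed. I placed the base, stood the test piece in its recess, set the collar over it and closed it with the lid, letting go of each before fetching the next.

**Last checks**
- **Lid:** the disc top read 76.8 mm (77 mm when fully seated), with no measurable slope. It sits about 1.5 mm off the collar axis, within the 3.5 mm play.
- **Collar:** the top read 69.4 mm (70 mm expected).
- **Test piece:** upright when last seen inside the collar, just before the lid went on. Its top read 57.1 mm (58 mm expected).
- **Base:** about 2–3 mm from the tile centre, depending on the view. I left it there.
- **Bystanders and look-alikes:** positions matched the start to within 2–4 mm of measurement noise. The last picture comparison showed only small changes, except around the orange collar. That difference was larger and I did not look into it; its measured position matched to about 2.5 mm.

**What disagreed**
- **Tool height:** the reported height was about 29 mm below where the cameras showed the fingertips. My first grasp of the base therefore closed on air above it without moving it. I worked with the measured offset from then on.
- **Contact force:** the readings stayed within about 2 N of zero even on contact, so I judged seating by the tool no longer going down and by the camera heights.

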